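# Lock the keep-bar of the spice rack with its thumbscrew

## Task

Make the spice rack safe for moving: swing its steel keep-bar up across the jars so that the keyhole in the bar lies over the keyhole in the rack's post, then take the thumbscrew from its wooden block and put it through both holes. Turn it a quarter turn and press it so that it drops fully into its locking groove, let go of it, and leave the other things on the counter where they are.

Things in the scene. Friction and masses are not known exactly. Their poses are not given: they have to be found in the camera images.
- keep_bar (a joint): Swing angle (rad) of the spice rack's flat steel keep-bar about a post at the rack's left end, parallel to the 30 degree slope. 0 = along the rack, its keyhole exactly over the lock post's; positive = free end hangs down the slope to the robot. No stop at 0 (range -0.15 to 0.9); friction holds it where left, about 1 N at the knob moves it. Pivot axis: z of post_keyhole, 190 mm along its +y.
- bar_knob (a point): Upright round black knob (22 mm diameter, 46 mm high) on the bar's free end, 255 mm from the pivot, 65 mm beyond the bar's keyhole. The point is on the knob's axis, 24 mm above the bar's top face, 22 mm below the knob's top; z = knob's axis, 30 degrees from vertical, leaning down the slope. The bar's tail under it is 16 mm wide, 6 mm thick.
- bar_keyhole (a point): Centre of the keyhole in the bar's 60 x 60 x 6 mm end, at its top face. z normal to the bar, upward; y along the bar to the pivot. Keyhole: 14.4 (x) by 19 (y) mm, crossed by a slot 36 x 11.5 mm along x (across the bar). Raised pads round it, 5 mm high, leave a groove 22 mm wide along y: the screw's rib lands on the pads and, turned a quarter, drops into the groove.
- post_keyhole (a point): Centre of the same keyhole in the fixed lock post at the rack's right end, at the top of its 6 mm plate (hollow for 40 mm below). x up the slope, y along the rack to the left (closed bar's line), z normal to the slope, 30 degrees from vertical, leaning down the slope to the robot. With the holes in line bar_keyhole is here at (0, 0, 7.5) mm, bar_knob at (0, -65, 31.5) mm.
- thumbscrew_grip (a point): Loose thumbscrew, 85 mm long, 90 g, standing upright in a wooden block. The point is the centre of its flat black wing: 40 mm along x, 14 mm thick along y, 40 mm high along z (20 mm either side of the point). z runs along the shank away from the tip. Under the wing a round flange, 44 mm diameter, 6 mm thick, with a rib 44 x 10 x 5 mm along x beneath it. Tip 65 mm below the point.
- thumbscrew_seat (a point): On the thumbscrew's axis at the rib's underside, 31 mm below thumbscrew_grip; axes as there. When the screw is through both plates with its rib on the pads, this is 12.5 mm above post_keyhole along its z. A quarter turn either way (90 degrees; up to 12 off still works) lets it be pressed 5 mm down into the groove: locked, it is at 7.5 mm.
- thumbscrew_pin (a point): Centre of the cross pin near the thumbscrew's tip, 56 mm below thumbscrew_grip; axes as there. The pin is 8 mm thick and 30 mm long along x, so the screw passes the keyholes only when its x lies along their slots (either way round). The shank is 15 mm thick (16.6 mm close under the rib), its tip round, 9 mm below this point.
- thumbscrew: The thumbscrew as a whole; origin at its tip, axes as thumbscrew_grip.
- stand: Wooden block, 70 x 70 x 46 mm, fixed to the counter; origin at the centre of its underside. The thumbscrew stands in a slot through its middle, rib on the block's top face, and lifts straight up and out (34 mm).
- pot: Bystander: small round jar with a wide screw lid, 58 x 58 x 50 mm, standing or lying on the counter; origin at the centre of its underside. To be left alone.
- soap: Bystander: bar of soap, 58 x 84 x 26 mm, standing or lying on the counter; origin at the centre of its underside. To be left alone.
- jar_brown: Bystander: small squat jar of spread, 49 x 50 x 90 mm, standing or lying on the counter; origin at the centre of its underside. To be left alone.
- tin: Bystander: flat round tin, 86 x 86 x 40 mm, standing or lying on the counter; origin at the centre of its underside. To be left alone.
Not all that is in view belongs to the job. Leave any orange or pink look-alike of the thumbscrew alone.

How it is judged:
By the outcome, as a careful person would: the job done as asked, in the order asked, and still so for the second after the job is handed in, with the robot touching nothing.
It also fails if it takes over 58 s, if anything falls off the work surface, if the arm or the gripper's body presses on something with over 40 N, if the wrist force passes 120 N, or if a joint passes its speed limit or range.

## Robot

A 7-joint arm with a two-finger parallel gripper is mounted at the origin on a cart in front of the work surface, level with it; the furniture and walls round the work are solid. World frame = base frame: x ahead of the robot, y to its left, z up, the work surface at z = 0. Lengths are in m, angles in rad, forces in N, time in s.
With the tool pointing down it reaches from about 0.425 to 0.925 m from the base axis. Payload 6.8 kg.
Tool frame: the origin (TCP) lies midway between the tips of the shut fingers; the grasp point (between the pads) lies 19 mm behind it; z points along the fingers, x is the direction in which the jaws open and shut, and the axes are right-handed (so a half turn about z gives the same grasp; the last joint's range is limited). The gripper opens to 85 mm and grips with 20 to 120 N. Pads are 22 mm wide; open, the fingers measure 114 mm over their backs; the gripper's body (76 mm by 85 mm) begins 54 mm behind the grasp point. The pads swing forward as they close: fully open they stand 13 mm farther back than shut.
Start: joints at [-0.859, 0.477, 0.022, 1.555, -0.011, 1.109, -0.083], TCP at [0.493, 0.461, 0.231] pointing down, gripper open.
Joint ranges: [-2.96, 2.96], [-0.34, 2.1], [-1.41, 1.46], [0.24, 2.44], [-1.37, 4.51], [0.17, 1.92], [-2.96, 2.96]. Speed limits (rad/s): [2.39, 2.39, 3.14, 3.14, 3.14, 3.14, 3.14].

## Interface

Orientations are given as a unit quaternion [w, x, y, z].
In Python, from station import bot gives the robot as it stands.
- The arm moves only by the tool step_arm, never from a script. Its argument "increments" is a list of rows, each a list of 7 numbers: the shift along the tool's x, y, z in cm, then the turn, a rotation vector about the tool's x, y, z in degrees, then the closure, from 0 (fully open) to 1 (shut). A call has 1 to 20 rows; each row shifts and turns the commanded pose from where the row before left it, along the tool's axes as they then stand; what a row does not reach is not made up. A row lasts 1/10 s, in which the tool goes at most 50 mm and 8.59 degrees, less where a joint would pass 70% of its speed; a pose out of reach is approached as far as the arm can. A call is refused whole if a number of a shift passes 5 or a number of a turn 8.59, either way. A call with a gripper value outside its range is refused whole. The fingers move at their own pace and stop on an object; "squeeze" is the grip in N (left out, the last holds). Time passes only in rows, so rows that do not move let the fingers close. It gives the time, the measured TCP pose, the force and the opening at its end, in the units of the state.
- bot.get_obs(): the state, without advancing time (a new reading comes with each control period).
- bot.read_camera(name): name is "scene" or "top"; returns a dict with "pixels" (480x640x3 uint8, red, green, blue), "vertical_fov" (degrees; the focal length in pixels is half the picture's height over the tangent of half this angle, whatever the lens; pixels are square), "cx", "cy" (the principal point, pixels), "k1" (the pictures are not rectified: a ray, as slopes to the right and down, at radius r is drawn at 1 + k1 r^2 times it, then the intrinsics apply), "camera_from_world" (4x4, takes a point from world to camera coordinates). Camera axes: x right, y down, z forward; pixel columns grow to the right and rows downward; lengths in m; the calibration is good to about 2 mm. A picture is of the moment at which its call begins. There is no depth.
- bot.hand_in(): hands the job in, once; it reports no verdict.
Trained networks look in a picture, given as the dict that the camera call returned (one of the last four; its "shot" number tells which), for a name from the list of things; names that differ only in an ending like _2 or _b are one class to them, and where a whole thing is asked for, a point or a joint stands for the part that bears it (a point fixed in the world has none). Each returns a list of dicts, best first, with "score" (0 to 1); they miss things now and then, are a little off and sometimes report something else, mostly with a low value. They report only what shows in the picture. A call takes as long as a camera call. They do not tell look-alikes from the thing itself.
- bot.find_in(picture, query): "point" ([column, row] in pixels, amid what is visible of it).
- bot.cut_out(picture, query): "pixels" (480x640 bool, what is visible of it) and "point" ([column, row] in pixels, amid what is visible of it).
- bot.pinpoint(picture, query): "point" ([column, row] in pixels: a listed point, or the origin of a listed thing).
The state is a dict: "t": time; "q": joint angles; "joint_vel": joint speeds; "joint_torque": joint torques, N m; "eef_pos": TCP position; "tool_rot": TCP orientation; "contact_force": force on the tool from outside, world axes, zero at the start; "torque": the same for the moment, N m; "gripper_width": opening from 0.0 (shut) to 1.0 (fully open).
Only numpy, scipy, OpenCV 4.12 (cv2) and the standard library are available. Lean on these libraries where they do the work, as an engineer would, in place of code of your own. Each camera call takes 0.05 s, during which the arm holds its last target.

## Working session

There is one attempt and no reset: what is moved stays moved. The work goes in short steps, Python scripts to look and compute and a tool call to move; the robot and the scene stay as the last step left them, time stands still between calls to the robot, and variables do not carry over. Pictures are saved under pics/ and viewed, and the job is handed in when it is done.

Besides the shell and the picture viewer there is one more tool, called as a command line: name --pt "numbers of a row" for each row, then --argument value for the rest. step_arm: Moves the arm, as the interface text tells. Its arguments: {"type":"object","properties":{"increments":{"type":"array"},"squeeze":{"type":"number"}},"required":["increments"]}

```bash
ls; mkdir -p pics
cat > h.py <<'E'
import numpy as np, cv2
from station import bot
from scipy.spatial.transform import Rotation as R
def rot(q): return R.from_quat([q[1],q[2],q[3],q[0]])
def K(p):
    f=240/np.tan(np.radians(p['vertical_fov'])/2)
    return np.array([[f,0,p['cx']],[0,f,p['cy']],[0,0,1.]]),np.array([p['k1'],0,0,0,0.])
def proj(p,X):
    k,d=K(p);T=np.array(p['camera_from_world'])
    r,_=cv2.Rodrigues(T[:3,:3]);return cv2.projectPoints(np.atleast_2d(np.array(X,float)),r,T[:3,3],k,d)[0].reshape(-1,2)
def ray(p,uv):
    k,d=K(p);T=np.array(p['camera_from_world'])
    s=cv2.undistortPoints(np.array(uv,float).reshape(1,1,2),k,d).ravel()
    v=T[:3,:3].T@np.array([s[0],s[1],1]);return -T[:3,:3].T@T[:3,3],v/np.linalg.norm(v)
def tri(rs):
    A=np.zeros((3,3));b=np.zeros(3)
    for o,v in rs:
        P=np.eye(3)-np.outer(v,v);A+=P;b+=P@o
    x=np.linalg.solve(A,b);return x,[np.linalg.norm((np.eye(3)-np.outer(v,v))@(x-o)) for o,v in rs]
def atz(p,uv,z):
    o,v=ray(p,uv);return o+v*(z-o[2])/v[2]
def save(n,im): cv2.imwrite('pics/'+n,cv2.cvtColor(im,cv2.COLOR_RGB2BGR))
E
python3 - <<'E'
from h import *
P={n:bot.read_camera(n) for n in('scene','top')}
for n,p in P.items():
    save(n+'0.png',p['pixels']); print(n,p['vertical_fov'],p['k1'],np.round(ray(p,[320,240]),3))
for q in ['bar_knob','bar_keyhole','post_keyhole','thumbscrew_grip','thumbscrew_seat','thumbscrew_pin','thumbscrew','stand','pot','soap','jar_brown','tin']:
    for n,p in P.items():
        print(q,n,[(np.round(d['point'],1).tolist(),round(d['score'],2)) for d in bot.pinpoint(p,q)[:4]])
o=bot.get_obs();print(o)
E
```

```text
pics
scene 45.264119455528046 -0.17803735342801325 [[-0.135  0.606  0.862]
 [ 0.546 -0.539 -0.641]]
top 47.55741098700178 -0.028355350691487636 [[ 0.312 -0.032  1.556]
 [ 0.159  0.016 -0.987]]
bar_knob scene [([277.6, 293.6], 0.8), ([394.1, 192.9], 0.66)]
bar_knob top [([264.8, 276.9], 0.86)]
bar_keyhole scene [([239.1, 294.0], 0.6)]
bar_keyhole top [([246.7, 256.5], 0.87)]
post_keyhole scene [([235.6, 266.5], 0.89)]
post_keyhole top [([259.4, 237.5], 0.93)]
thumbscrew_grip scene [([415.4, 208.0], 0.7), ([367.8, 240.2], 0.68), ([400.6, 228.3], 0.63), ([308.9, 264.8], 0.55)]
thumbscrew_grip top [([397.2, 277.0], 0.64), ([362.2, 272.1], 0.6), ([423.9, 264.2], 0.47)]
thumbscrew_seat scene [([364.9, 250.8], 0.97), ([400.6, 242.0], 0.87), ([410.7, 220.6], 0.73)]
thumbscrew_seat top [([421.1, 260.4], 0.75), ([360.2, 272.2], 0.64), ([397.0, 279.3], 0.47)]
thumbscrew_pin scene [([365.2, 259.8], 0.93), ([400.4, 252.2], 0.67), ([411.8, 227.8], 0.63), ([274.8, 294.0], 0.24)]
thumbscrew_pin top [([394.7, 279.5], 0.57), ([424.5, 261.6], 0.51)]
thumbscrew scene [([406.6, 228.5], 0.81), ([364.9, 26
[... 581 characters left out ...]
85911822,  0.47698084,  0.02238147,  1.55539128, -0.01149886,
        1.10929749, -0.08310166]), 'joint_vel': array([-9.75475382e-04,  8.06251767e-04,  1.49490179e-03,  8.01986495e-04,
        2.06571594e-03, -2.94139911e-05, -4.22396140e-05]), 'joint_torque': array([-6.85085524e-04, -5.96339107e+01,  1.60550326e+00, -2.81550407e+01,
        1.21987626e-02,  1.51347234e-03, -3.91107392e-06]), 'eef_pos': array([0.49342502, 0.46063772, 0.23132409]), 'tool_rot': array([-2.10248611e-05,  9.30322075e-01,  3.66743555e-01,  1.83054152e-05]), 'contact_force': array([ 0.28310999, -0.53375391,  0.44462541]), 'torque': array([-0.0184985 , -0.00165134,  0.01805055]), 'gripper_width': 1.0023020071297333}
```

View pics/scene0.png

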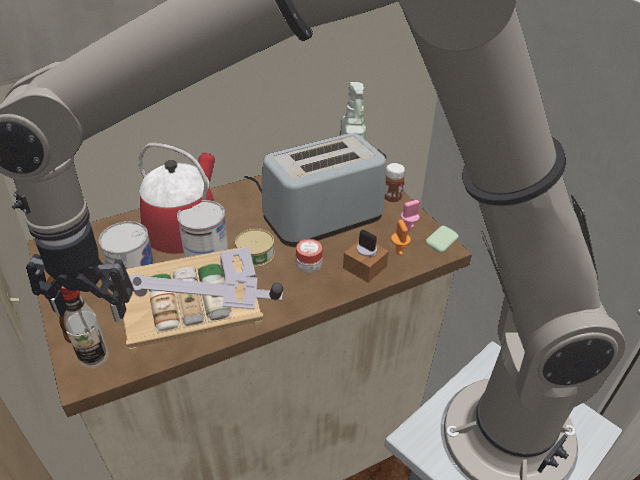

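View pics/top0.png

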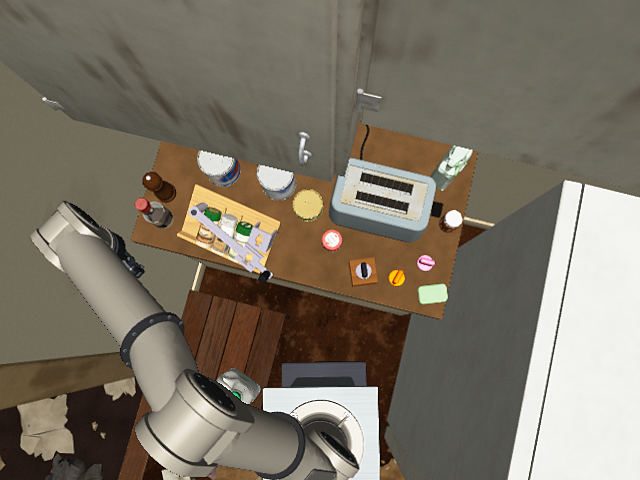

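Run:
```python
import cv2
a=cv2.imread('pics/scene0.png')[150:330,200:460];cv2.imwrite('pics/s_c.png',cv2.resize(a,None,fx=3,fy=3,interpolation=2))
a=cv2.imread('pics/top0.png')[180:320,220:460];cv2.imwrite('pics/t_c.png',cv2.resize(a,None,fx=3.3,fy=3.3,interpolation=2))
```

```text
(no output)
```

View pics/s_c.png

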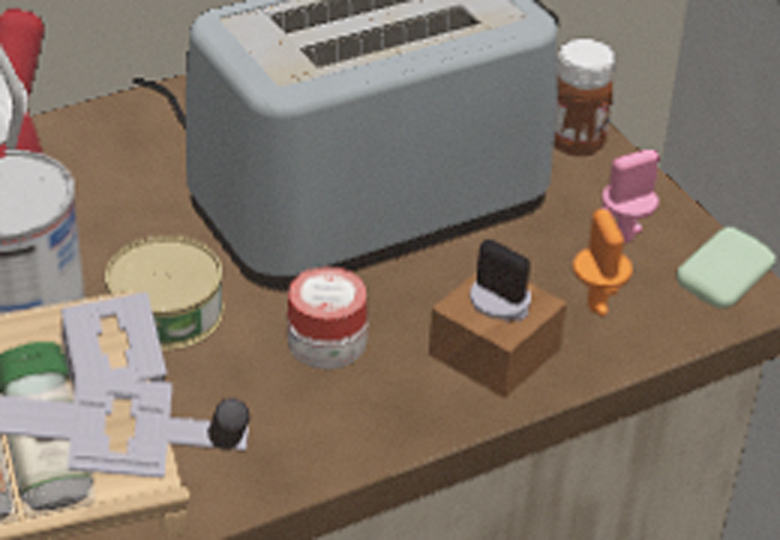

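View pics/t_c.png

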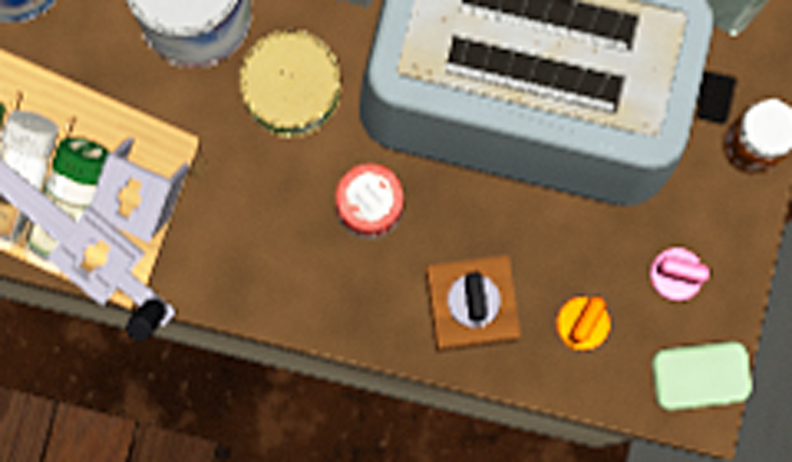

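```bash
cat > fit.py <<'E'
from h import *
from scipy.optimize import least_squares
def Rp(yaw):
    # yaw: rack x(up-slope) horizontal dir angle
    return R.from_euler('z',yaw)*R.from_euler('y',-30,degrees=True)
def pts(t):
    Rr=Rp(t[3]).as_matrix();p=t[:3]
    c,s=np.cos(t[4]),np.sin(t[4])
    def bar(x,y,z): # relative to pivot ; swing positive: free end(-y) moves to -x
        v=np.array([x*c+y*s,-x*s+y*c,z]); return p+Rr@(v+np.array([0,.19,0]))
    return dict(post_keyhole=p,bar_keyhole=bar(0,-.19,.0075),bar_knob=bar(0,-.255,.0315),pivot=bar(0,0,.0085))
E
python3 - <<'E'
from fit import *
P={n:bot.read_camera(n) for n in('scene','top')}
obs={('bar_knob','scene'):(277.6,293.6),('bar_knob','top'):(264.8,276.9),('bar_keyhole','scene'):(239.1,294),('bar_keyhole','top'):(246.7,256.5),('post_keyhole','scene'):(235.6,266.5),('post_keyhole','top'):(259.4,237.5),('pivot','scene'):(138,285),('pivot','top'):(194,212)}
for q in ['bar_knob','bar_keyhole','post_keyhole','pivot']:
    print(q,tri([ray(P[n],obs[q,n]) for n in P]))
print('grip',tri([ray(P['scene'],(367.8,240.2)),ray(P['top'],(362.2,272.1))]))
print('seat',tri([ray(P['scene'],(364.9,250.8)),ray(P['top'],(360.2,272.2))]))
print('stand',atz(P['scene'],(362.3,265.8),0),atz(P['top'],(360.9,273),0))
def f(t):
    q=pts(t);return np.concatenate([(proj(P[n],q[k])[0]-uv)*(0.5 if k=='pivot' else 1) for (k,n),uv in obs.items()])
r=least_squares(f,[.65,.25,.08,-.3,.5],x_scale=[.1,.1,.1,1,1]);print(np.round(r.x,4),np.round(r.fun.reshape(-1,2),1))
print({k:np.round(v,4) for k,v in pts(r.x).items()})
np.save('rack.npy',r.x)
for n,u in(('pot',(330.8,243.3)),('tin',(304.9,204.7)),('soap',(431.1,292.9))):print(n,atz(P['top'],u,0))
E
```

```text
bar_knob (array([0.44690931, 0.13909435, 0.11030243]), [np.float64(0.0014024481743161862), np.float64(0.0014024481743160281)])
bar_keyhole (array([0.50259662, 0.18809276, 0.10047439]), [np.float64(0.0030648406103878823), np.float64(0.0030648406103876585)])
post_keyhole (array([0.55346579, 0.15389612, 0.11343966]), [np.float64(0.0008356143266569001), np.float64(0.0008356143266567729)])
pivot (array([0.62316109, 0.32804959, 0.1253465 ]), [np.float64(0.002150660453080154), np.float64(0.0021506604530801715)])
grip (array([ 0.45923333, -0.12108942,  0.08509316]), [np.float64(6.030029762965826e-05), np.float64(6.030029762966301e-05)])
seat (array([ 0.46169965, -0.11751127,  0.05597548]), [np.float64(0.0003823685524185125), np.float64(0.0003823685524184285)])
stand [ 4.71705782e-01 -1.26492460e-01  1.11022302e-16] [ 0.46526854 -0.12240208  0.        ]
[ 0.5489  0.1542  0.1199 -0.4081  0.3178] [[-2.3  0.2]
 [ 0.2 -0.8]
 [ 0.1  0.5]
 [ 2.2  1.2]
 [ 0.6 -1.3]
 [-0.2  1.5]
 [-0.8  0.2]
 [-0.2  0.7]]
{'post_keyhole': array([0.5489, 0.1542, 0.1199]), 'bar_keyhole': array([0.502 , 0.1849, 0.0967]), 'bar_knob': array([0.4504, 0.1399, 0.1074]), 'pivot': array([0.6204, 0.3303, 0.1273])}
pot [ 0.55274846 -0.03757644  0.        ]
tin [0.66821448 0.03631806 0.        ]
soap [ 0.40520332 -0.32091893  0.        ]
```

```bash
cat > plan.py <<'E'
from fit import *
def tgt(z,x):
    z=z/np.linalg.norm(z);x=x-z*(x@z);x/=np.linalg.norm(x);return R.from_matrix(np.stack([x,np.cross(z,x),z],1))
def rel(p,Rt,p0=None,R0=None):
    if p0 is None:
        o=bot.get_obs();p0=o['eef_pos'];R0=rot(o['tool_rot'])
    return (R0.inv().apply(p-p0)*100).round(2),np.degrees((R0.inv()*Rt).as_rotvec()).round(2)
E
python3 - <<'E'
from plan import *
t=np.load('rack.npy');Rr=Rp(t[3]).as_matrix();k=pts(t)['bar_knob'];z=Rr[:,2]
a=t[4];bx=Rr@[np.cos(a),-np.sin(a),0]
Rt=tgt(-z,bx);g=k-z*.015
print('z',z,'bx',bx)
o=bot.get_obs();R0=rot(o['tool_rot'])
st=g+z*.08
print('standoff',st,rel(st,Rt))
print('after rotation, shift in target frame',Rt.inv().apply(st-o['eef_pos'])*100, 'grasp',g)
print('tilt only',np.degrees((R0.inv()*Rt).as_rotvec()))
E
```

```text
z [-0.45892871  0.19845513  0.8660254 ] bx [ 0.63106283 -0.61332634  0.47496368]
standoff [0.42053301 0.15284289 0.163651  ] (array([-26.33,  17.52,   6.76]), array([-13.42,  29.99,  82.53]))
after rotation, shift in target frame [11.06160683 29.14678846  8.61906668] grasp [0.45724731 0.13696648 0.09436897]
tilt only [-13.41593719  29.9873561   82.52542486]
```

step_arm --pt "-2.2 1.46 0.2 0 0 0 0.3" --pt "-2.2 1.46 0.2 0 0 0 0.3" --pt "-2.2 1.46 0.2 0 0 0 0.3" --pt "-2.2 1.46 0.2 0 0 0 0.3" --pt "-2.2 1.46 0.2 0 0 0 0.3" --pt "-2.2 1.46 0.2 0 0 0 0.3" --pt "-2.2 1.46 0.2 0 0 0 0.3" --pt "-2.2 1.46 0.2 0 0 0 0.3" --pt "-2.2 1.46 0.2 0 0 0 0.3" --pt "-2.2 1.46 0.2 0 0 0 0.3" --pt "-2.2 1.46 0.2 0 0 0 0.3" --pt "-2.2 1.46 0.2 0 0 0 0.3" --pt "0 0 0 0 0 0 0.3" --pt "0 0 0 0 0 0 0.3" --squeeze 30

```text
t: 2.8
eef_pos: [0.4202, 0.1523, 0.2076]
tool_rot: [-0.0, 0.931, 0.366, 0.0]
contact_force: [1.0, 0.2, 0.7]
gripper_width: 0.705
```

step_arm --pt "0 0 0 -1.22 2.73 7.5 0.3" --pt "0 0 0 -1.22 2.73 7.5 0.3" --pt "0 0 0 -1.22 2.73 7.5 0.3" --pt "0 0 0 -1.22 2.73 7.5 0.3" --pt "0 0 0 -1.22 2.73 7.5 0.3" --pt "0 0 0 -1.22 2.73 7.5 0.3" --pt "0 0 0 -1.22 2.73 7.5 0.3" --pt "0 0 0 -1.22 2.73 7.5 0.3" --pt "0 0 0 -1.22 2.73 7.5 0.3" --pt "0 0 0 -1.22 2.73 7.5 0.3" --pt "0 0 0 -1.22 2.73 7.5 0.3" --pt "0 0 0 0 0 0 0.3" --pt "0 0 0 0 0 0 0.3"

```text
t: 4.1
eef_pos: [0.4195, 0.153, 0.2068]
tool_rot: [0.013, 0.925, -0.291, 0.242]
contact_force: [0.1, -0.2, -0.5]
gripper_width: 0.7
```

```bash
python3 - <<'E'
from plan import *
t=np.load('rack.npy');Rr=Rp(t[3]).as_matrix();z=Rr[:,2]
P={n:bot.read_camera(n) for n in('scene','top')}
for n,p in P.items(): save(n+'1.png',p['pixels'][150:330,180:420] if n=='scene' else p['pixels'][180:310,170:350])
for n,p in P.items():
  for q in ('bar_knob','bar_keyhole','post_keyhole'):
    print(q,n,[(np.round(d['point'],1).tolist(),round(d['score'],2)) for d in bot.pinpoint(p,q)[:2]])
a=t[4];bx=Rr@[np.cos(a),-np.sin(a),0];Rt=tgt(-z,bx)
k=pts(t)['bar_knob'];g=k-z*.015
print(rel(g+z*.08,Rt),rel(g,Rt));o=bot.get_obs();print(o['t'],o['q'],o['gripper_width'],o['contact_force'])
E
for n in scene1 top1; do python3 -c "
import cv2;a=cv2.imread('pics/$n.png');cv2.imwrite('pics/$n.png',cv2.resize(a,None,fx=3.3,fy=3.3,interpolation=2))";done
```

```text
bar_knob scene [([277.6, 291.8], 0.71)]
bar_keyhole scene [([240.4, 291.8], 0.59)]
post_keyhole scene [([238.3, 265.4], 0.77)]
bar_knob top [([263.7, 274.5], 0.9), ([363.4, 271.1], 0.4)]
bar_keyhole top [([247.0, 260.0], 0.92)]
post_keyhole top [([256.9, 239.6], 0.81)]
(array([-1.98,  0.36,  3.83]), array([-0.66,  2.13,  5.98])) (array([-1.69,  0.47, 11.82]), array([-0.66,  2.13,  5.98]))
4.5 [-0.7814836   0.00971707 -0.04331117  2.34534445  0.71952578  0.72690822
 -1.97489826] 0.6998807963038015 [ 0.5895532   0.48222781 -0.47077762]
```

View pics/scene1.png

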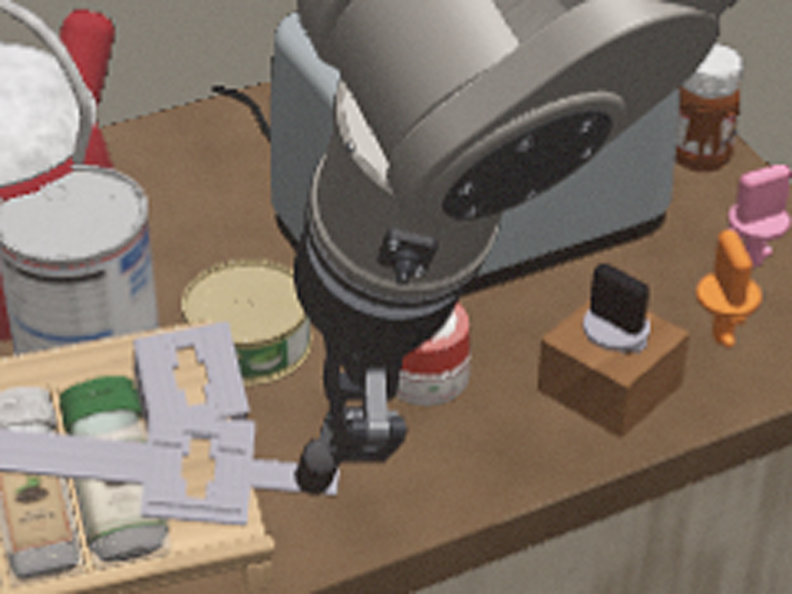

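View pics/top1.png

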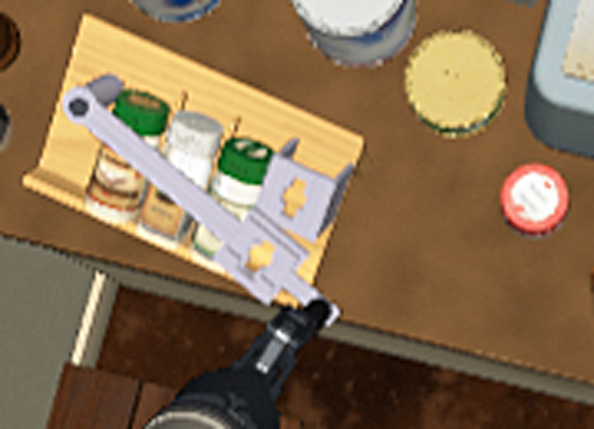

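Run:
```python
from plan import *
P={n:bot.read_camera(n) for n in('scene','top')}
obs={}
def add(k,n,*uv): obs[k,n]=list(uv)
add('bar_knob','scene',(277.6,293.6),(277.6,291.8));add('bar_knob','top',(264.8,276.9),(263.7,274.5))
add('bar_keyhole','scene',(239.1,294),(240.4,291.8));add('bar_keyhole','top',(246.7,256.5),(247,260))
add('post_keyhole','scene',(235.6,266.5),(238.3,265.4));add('post_keyhole','top',(259.4,237.5),(256.9,239.6))
add('pivot','scene',(138,285));add('pivot','top',(194,212))
for q in ('bar_knob','bar_keyhole','post_keyhole'):
  for n in P:
    for d in bot.pinpoint(P[n],q)[:1]: obs[q,n].append(tuple(d['point']));print(q,n,d['point'])
import json;json.dump({f'{k},{n}':v for (k,n),v in obs.items()},open('obs.json','w'))
def f(t):
    q=pts(t);return np.concatenate([(proj(P[n],q[k])[0]-uv) for (k,n),l in obs.items() for uv in l])
r=least_squares(f,np.load('rack.npy'),x_scale=[.1,.1,.1,1,1],loss='soft_l1');print(np.round(r.x,4),np.round(r.fun.reshape(-1,2),1).tolist())
t=r.x;np.save('rack.npy',t);print({k:np.round(v,4) for k,v in pts(t).items()})
Rr=Rp(t[3]).as_matrix();z=Rr[:,2]
a=t[4];bx=Rr@[np.cos(a),-np.sin(a),0];Rt=tgt(-z,bx)
k=pts(t)['bar_knob'];g=k-z*.015
print(rel(g+z*.08,Rt),rel(g+z*.03,Rt),rel(g,Rt))
# overlay
for n,p in P.items():
    im=p['pixels'].copy();im=cv2.resize(im,None,fx=3,fy=3,interpolation=2)
    q=pts(t);c=np.cos(t[4]);s=np.sin(t[4])
    def bar(x,y,zz): return q['post_keyhole']+Rr@(np.array([x*c+y*s,-x*s+y*c,zz])+[0,.19,0])
    def poly(l,col):
        cv2.polylines(im,[np.round(proj(p,np.array(l))*3+1).astype(int)],True,col,1)
    poly([bar(x,-.19+y,.0075) for x,y in((.03,.03),(.03,-.03),(-.03,-.03),(-.03,.03))],(255,0,0))
    poly([bar(x,-.19+y,.0075) for x,y in((.018,.00575),(.018,-.00575),(-.018,-.00575),(-.018,.00575))],(255,0,0))
    poly([q['post_keyhole']+Rr@[x,y,0] for x,y in((.018,.00575),(.018,-.00575),(-.018,-.00575),(-.018,.00575))],(0,0,255))
    poly([bar(0,-.255,.0075),bar(0,-.255,.0535)],(255,255,0))
    poly([bar(.011*np.cos(u),-.255+.011*np.sin(u),.0535) for u in np.arange(0,6.28,.3)],(255,255,0))
    poly([bar(0,-.19,.0075),bar(0,0,.0075)],(0,255,0))
    save('ov_%s.png'%n,im[600:900,380:1080] if n=='scene' else im[560:900,540:960])
```

```text
bar_knob scene [274.3, 290.7]
bar_knob top [264.7, 276.7]
bar_keyhole scene [240.4, 293.4]
bar_keyhole top [248.9, 261.2]
post_keyhole scene [238.6, 266.4]
post_keyhole top [257.1, 238.1]
[ 0.5444  0.1551  0.1223 -0.4284  0.2992] [[-1.7, -1.1], [-1.7, 0.7], [1.6, 1.8], [-0.0, -0.3], [1.1, 2.1], [0.1, -0.1], [0.6, -0.7], [-0.7, 1.5], [-0.7, -0.1], [2.1, 1.6], [1.8, -1.9], [-0.1, -3.1], [1.6, -0.8], [-1.1, 0.3], [-1.4, -0.7], [-0.7, 3.0], [1.8, 0.9], [1.6, 2.4], [-1.4, -0.4], [-0.4, 1.5]]
{'post_keyhole': array([0.5444, 0.1551, 0.1223]), 'bar_keyhole': array([0.5004, 0.1845, 0.1008]), 'bar_knob': array([0.4486, 0.1399, 0.112 ]), 'pivot': array([0.6195, 0.3297, 0.1297])}
(array([-1.88,  0.35,  3.34]), array([-1.23,  2.28,  5.93])) (array([-1.69,  0.46,  8.34]), array([-1.23,  2.28,  5.93])) (array([-1.57,  0.53, 11.33]), array([-1.23,  2.28,  5.93]))
```

View pics/ov_scene.png

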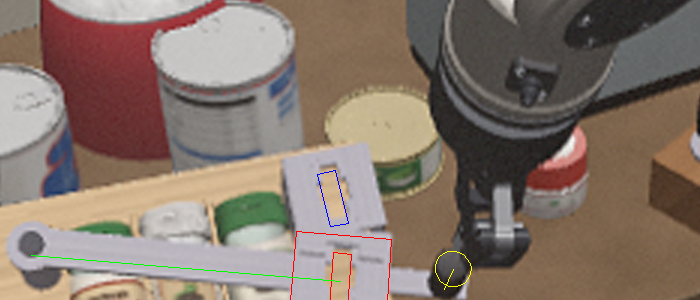

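View pics/ov_top.png

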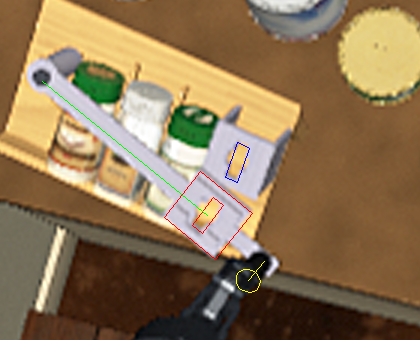

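Run:
```python
import cv2
def z(n,o,x0,y0,w,h,f):
    a=cv2.imread(n)[y0:y0+h,x0:x0+w];a=cv2.resize(a,None,fx=f,fy=f,interpolation=cv2.INTER_CUBIC)
    for i in range(0,w,10): cv2.putText(a,str(x0+i),(i*f,8),0,.35,(0,0,255));a[:,i*f]=a[:,i*f]//2
    for i in range(0,h,10): cv2.putText(a,str(y0+i),(0,i*f+8),0,.35,(0,0,255));a[i*f]=a[i*f]//2
    cv2.imwrite(o,a)
z('pics/scene0.png','pics/z1.png',205,240,85,75,8)
z('pics/top0.png','pics/z2.png',185,200,95,85,8)
z('pics/scene0.png','pics/z3.png',120,265,50,40,8)
```

```text
(no output)
```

View pics/z1.png

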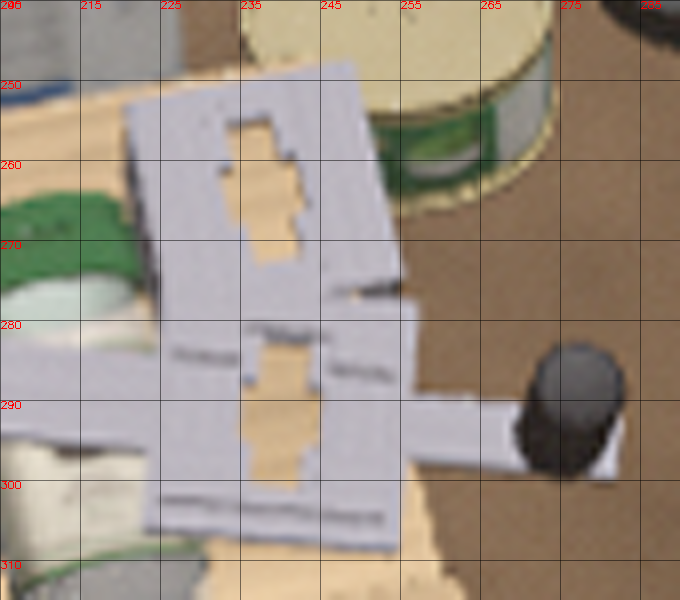

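View pics/z2.png

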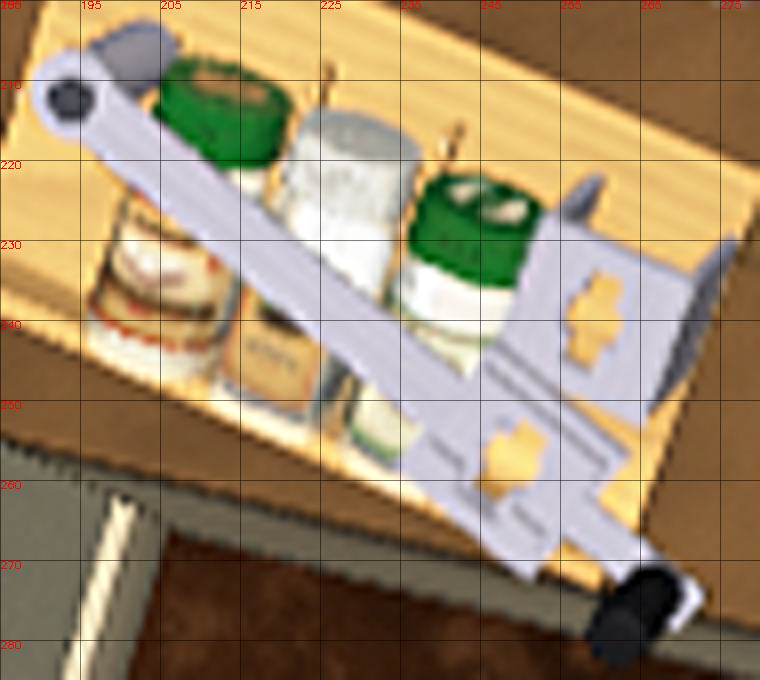

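View pics/z3.png

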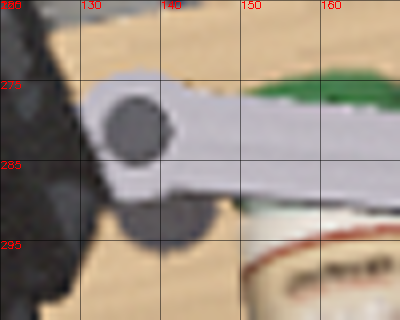

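Run:
```python
from plan import *
P={n:bot.read_camera(n) for n in('scene','top')}
obs=[('post_keyhole','scene',(237.5,263.3)),('post_keyhole','top',(258.7,239.5)),('bar_keyhole','scene',(239.5,291.5)),('bar_keyhole','top',(248.5,256.9)),
('ktop','scene',(276.6,286.6)),('ktop','top',(261.9,278.6)),('piv','scene',(136.7,280.9)),('piv','top',(193.4,211.9))]
def q(t):
    d=pts(t);Rr=Rp(t[3]).as_matrix();d['ktop']=d['bar_knob']+Rr@[0,0,.022];d['piv']=d['pivot']+Rr@[0,0,t[5]];return d
def f(t): 
    d=q(t);return np.concatenate([proj(P[n],d[k])[0]-uv for k,n,uv in obs]+[[(t[5]-.003)*300]])
r=least_squares(f,list(np.load('rack.npy'))+[0.003],x_scale=[.1,.1,.1,1,1,.01]);t=r.x
print(np.round(t,4),np.round(r.fun[:-1].reshape(-1,2),1).tolist())
np.save('rack2.npy',t);print({k:np.round(v,4) for k,v in q(t).items()})
for k in('post_keyhole','bar_keyhole','ktop','piv'):
    print(k,*tri([ray(P[n],uv) for kk,n,uv in obs if kk==k]))
Rr=Rp(t[3]).as_matrix();z=Rr[:,2];a=t[4];bx=Rr@[np.cos(a),-np.sin(a),0];Rt=tgt(-z,bx)
g=q(t)['bar_knob']-z*.015
print(rel(g+z*.08,Rt),rel(g+z*.05,Rt),rel(g,Rt))
```

```text
[ 0.546   0.1538  0.1263 -0.4411  0.2977  0.0028] [[-0.4, 0.1], [0.3, 0.2], [-0.2, -0.6], [0.5, 0.2], [0.1, 0.4], [0.2, 0.4], [-0.6, -0.0], [0.3, 0.2]]
{'post_keyhole': array([0.546 , 0.1538, 0.1263]), 'bar_keyhole': array([0.5025, 0.1835, 0.1049]), 'bar_knob': array([0.4502, 0.1395, 0.1161]), 'pivot': array([0.6233, 0.3274, 0.1336]), 'ktop': array([0.4403, 0.1442, 0.1352]), 'piv': array([0.622 , 0.328 , 0.1361])}
post_keyhole [0.54581652 0.15397743 0.12699364] [np.float64(0.0008467837925380207), np.float64(0.0008467837925380044)]
bar_keyhole [0.50252767 0.18424549 0.10397007] [np.float64(0.0009103912405981077), np.float64(0.0009103912405981176)]
ktop [0.44094713 0.14435466 0.13586528] [np.float64(0.00035082313070467305), np.float64(0.00035082313070472)]
piv [0.62184862 0.32787565 0.13634642] [np.float64(0.0009493210981413653), np.float64(0.000949321098141661)]
(array([-1.56,  0.2 ,  3.06]), array([-1.57,  2.37,  6.48])) (array([-1.44,  0.29,  6.05]), array([-1.57,  2.37,  6.48])) (array([-1.24,  0.43, 11.05]), array([-1.57,  2.37,  6.48]))
```

step_arm --pt "-0.48 0.1 2.0 0 0 0 0.3" --pt "-0.48 0.1 2.0 0 0 0 0.3" --pt "-0.48 0.1 2.0 0 0 0 0.3" --pt "0 0 0 -0.8 1.2 3.25 0.3" --pt "0 0 0 -0.8 1.2 3.25 0.3" --pt "0 0 0 0 0 0 0.3" --pt "0 0 0 0 0 0 0.3"

```text
t: 5.7
eef_pos: [0.4341, 0.1472, 0.1469]
tool_rot: [0.019, 0.901, -0.348, 0.258]
contact_force: [-0.3, -0.5, -0.2]
gripper_width: 0.705
```

```bash
cat > knob.py <<'E'
from plan import *
import sys
t=np.load('rack2.npy');t[4]=float(sys.argv[1]) if len(sys.argv)>1 else t[4]
Rr=Rp(t[3]).as_matrix();z=Rr[:,2];a=t[4];bx=Rr@[np.cos(a),-np.sin(a),0];Rt=tgt(-z,bx)
g=pts(t)['bar_knob']-z*.015
print(rel(g+z*.05,Rt),rel(g,Rt),bot.get_obs()['q'].round(3))
E
python3 knob.py
```

```text
(array([0.01, 0.01, 0.06]), array([0.  , 0.  , 0.09])) (array([0.01, 0.01, 5.06]), array([0.  , 0.  , 0.09])) [-0.807  0.166 -0.017  2.381  0.927  0.642 -2.334]
```

step_arm --pt "0 0 1.25 0 0 0 0.3" --pt "0 0 1.25 0 0 0 0.3" --pt "0 0 1.25 0 0 0 0.3" --pt "0 0 1.25 0 0 0 0.3" --pt "0 0 0 0 0 0 0.3"

```text
t: 6.2
eef_pos: [0.4567, 0.1353, 0.103]
tool_rot: [0.02, 0.901, -0.349, 0.258]
contact_force: [-1.2, -0.3, 0.3]
gripper_width: 0.704
```

step_arm --pt "0 0 0 0 0 0 0.5" --pt "0 0 0 0 0 0 0.7" --pt "0 0 0 0 0 0 0.85" --pt "0 0 0 0 0 0 0.9" --pt "0 0 0 0 0 0 0.9" --pt "0 0 0 0 0 0 0.9" --squeeze 25

```text
t: 6.8
eef_pos: [0.4567, 0.1367, 0.1042]
tool_rot: [0.018, 0.901, -0.349, 0.259]
contact_force: [-4.6, 0.2, 7.4]
gripper_width: 0.249
```

Run:
```python
from plan import *
t=np.load('rack2.npy')
P={n:bot.read_camera(n) for n in('scene','top')}
a=P['scene']['pixels'][230:320,190:310];b=P['top']['pixels'][195:295,180:310]
save('g1.png',np.vstack([cv2.resize(a,(600,450),interpolation=2)]));save('g2.png',cv2.resize(b,(650,500),interpolation=2))
# relative knob pose in tool -> bar angle from robot's grasp
o=bot.get_obs();Rr=Rp(t[3]);p=Rr.inv().apply(o['eef_pos']-t[:3]);p[1]-=.19
print('tcp in post frame rel pivot',p,'radius',np.hypot(p[0],p[1]),'angle',np.arctan2(-p[0],-p[1]))
# rows to rotate bar from angle a to 0 along arc
for aa in (np.arctan2(-p[0],-p[1]),):
    d=2*.255*np.sin(aa/2); print('chord',d)
```

```text
tcp in post frame rel pivot [-0.07465035 -0.24356956  0.0175646 ] radius 0.25475243672841946 angle 0.29739540542033804
chord 0.07555666943251914
```

View pics/g1.png

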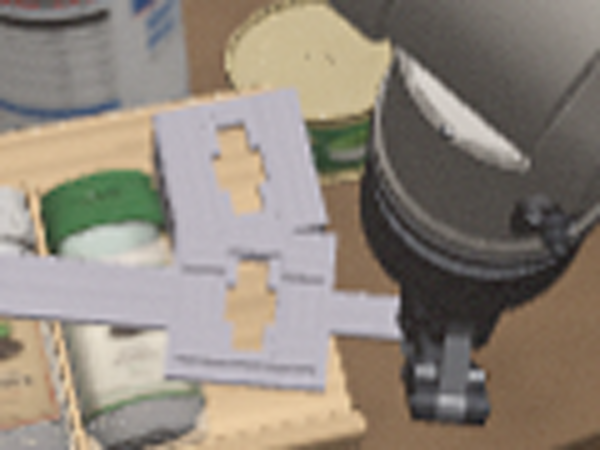

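step_arm --pt "0 0 -0.15 0 0 0 0.9" --pt "0.758 -0.011 0 0 0 -1.7 0.9" --pt "0.758 -0.011 0 0 0 -1.7 0.9" --pt "0.758 -0.011 0 0 0 -1.7 0.9" --pt "0.758 -0.011 0 0 0 -1.7 0.9" --pt "0.758 -0.011 0 0 0 -1.7 0.9" --pt "0.758 -0.011 0 0 0 -1.7 0.9" --pt "0.758 -0.011 0 0 0 -1.7 0.9" --pt "0.758 -0.011 0 0 0 -1.7 0.9" --pt "0.758 -0.011 0 0 0 -1.7 0.9" --pt "0.758 -0.011 0 0 0 -1.7 0.9" --pt "0 0 0 0 0 0 0.9" --pt "0 0 0 0 0 0 0.9"

```text
t: 8.2
eef_pos: [0.5102, 0.0991, 0.1419]
tool_rot: [0.056, 0.942, -0.212, 0.252]
contact_force: [8.9, -0.2, -14.2]
gripper_width: 0.25
```

```bash
cat > chk.py <<'E'
from plan import *
import sys
t=np.load('rack2.npy')
P={n:bot.read_camera(n) for n in('scene','top')}
a=P['scene']['pixels'][230:320,190:310];b=P['top']['pixels'][195:295,180:310]
n=sys.argv[1]
save(n+'s.png',cv2.resize(a,(720,540),interpolation=2));save(n+'t.png',cv2.resize(b,(780,600),interpolation=2))
o=bot.get_obs();Rr=Rp(t[3]);p=Rr.inv().apply(o['eef_pos']-t[:3]);p[1]-=.19
print('tcp rel pivot',p,'radius',np.hypot(p[0],p[1]),'angle',np.arctan2(-p[0],-p[1]))
E
python3 chk.py c
```

```text
tcp rel pivot [-1.09028377e-04 -2.54747117e-01  1.80118860e-02] radius 0.2547471401981869 angle 0.0004279866693625326
```

View pics/cs.png

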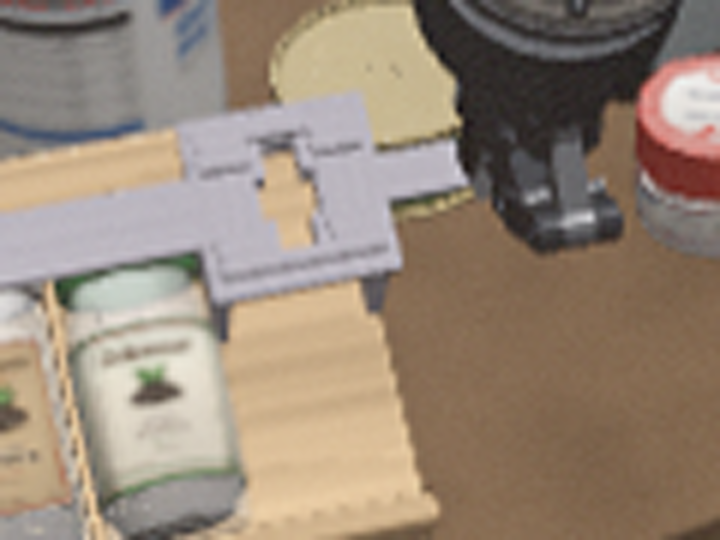

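View pics/ct.png

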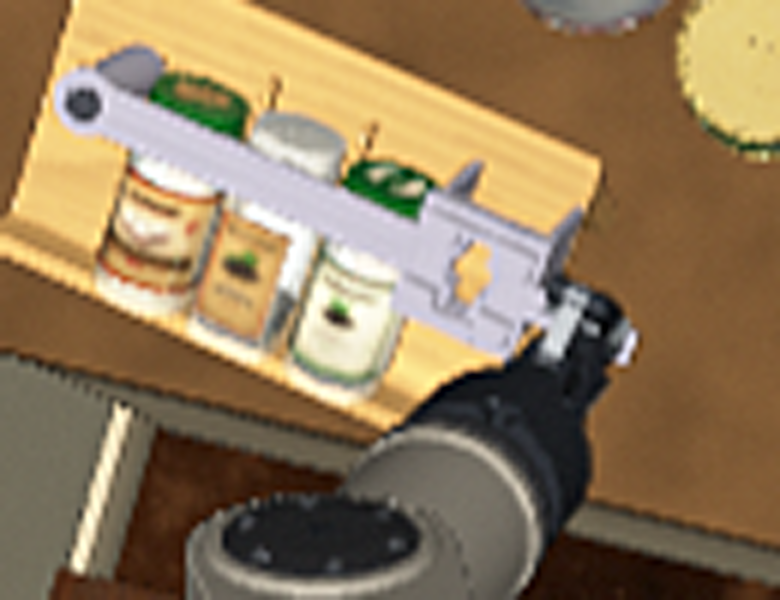

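step_arm --pt "0 0 0.1 0 0 0 0.9" --pt "0 0 0 0 0 0 0.4" --pt "0 0 0 0 0 0 0.4" --pt "0 0 0 0 0 0 0.4" --pt "0 0 -1 0 0 0 0.4" --pt "0 0 -2 0 0 0 0.4" --pt "0 0 -2 0 0 0 0.4" --pt "0 0 -3 0 0 0 0.4" --pt "0 0 -3 0 0 0 0.4" --pt "0 0 0 0 0 0 0.4"

```text
t: 9.3
eef_pos: [0.4607, 0.1241, 0.2399]
tool_rot: [0.054, 0.942, -0.212, 0.254]
contact_force: [0.5, 0.5, -0.1]
gripper_width: 0.6
```

Run:
```python
from plan import *
t=np.load('rack2.npy');t[4]=0
P={n:bot.read_camera(n) for n in('scene','top')}
def z(a,o,x0,y0,w,h,f):
    a=cv2.resize(a[y0:y0+h,x0:x0+w],None,fx=f,fy=f,interpolation=cv2.INTER_CUBIC)
    for i in range(0,w,10): cv2.putText(a,str(x0+i),(i*f,8),0,.35,(255,0,0));a[:,i*f]=a[:,i*f]//2
    for i in range(0,h,10): cv2.putText(a,str(y0+i),(0,i*f+8),0,.35,(255,0,0));a[i*f]=a[i*f]//2
    save(o,a)
z(P['scene']['pixels'],'d1.png',205,235,90,60,8)
z(P['top']['pixels'],'d2.png',230,220,60,60,10)
q=pts(t);Rr=Rp(t[3])
for n in P: print(n,{k:proj(P[n],v).round(1).tolist() for k,v in q.items()},'ktop',proj(P[n],q['bar_knob']+Rr.apply([0,0,.022])))
```

```text
scene {'post_keyhole': [[237.1, 263.4]], 'bar_keyhole': [[237.3, 262.1]], 'bar_knob': [[271.9, 251.5]], 'pivot': [[136.3, 281.3]]} ktop [[273.10357263 247.43339389]]
top {'post_keyhole': [[259.0, 239.7]], 'bar_keyhole': [[258.1, 240.6]], 'bar_knob': [[277.6, 253.6]], 'pivot': [[194.1, 211.8]]} ktop [[275.06038388 256.52183478]]
```

View pics/d1.png

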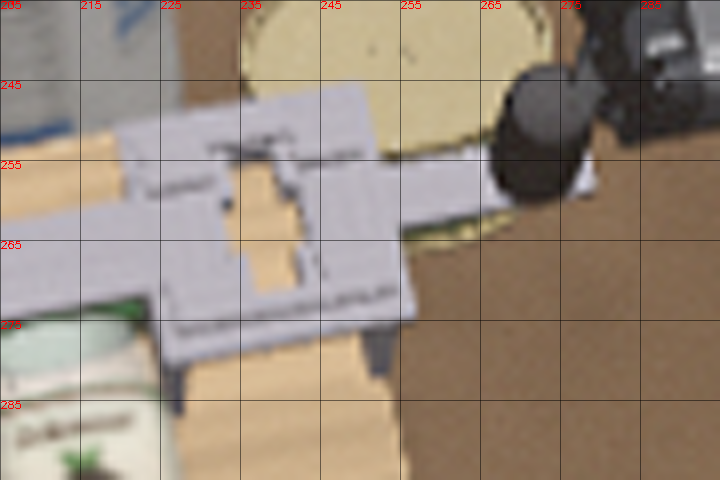

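View pics/d2.png

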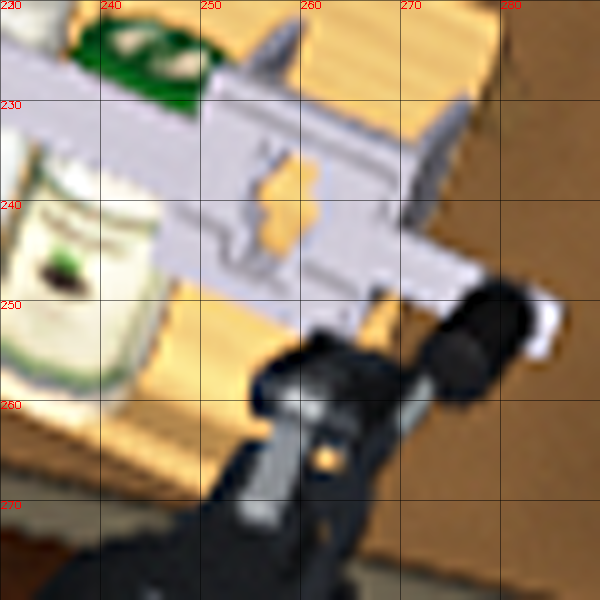

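Run:
```python
import cv2
def z(n,o,x0,y0,w,h,f):
    a=cv2.imread(n)[y0:y0+h,x0:x0+w];a=cv2.resize(a,None,fx=f,fy=f,interpolation=cv2.INTER_CUBIC)
    for i in range(0,w,10): cv2.putText(a,str(x0+i),(i*f,8),0,.35,(0,0,255));a[:,i*f]=a[:,i*f]//2
    for i in range(0,h,10): cv2.putText(a,str(y0+i),(0,i*f+8),0,.35,(0,0,255));a[i*f]=a[i*f]//2
    cv2.imwrite(o,a)
z('pics/scene0.png','pics/y1.png',335,220,60,60,10)
z('pics/top0.png','pics/y2.png',340,245,50,45,12)
```

```text
(no output)
```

View pics/y1.png

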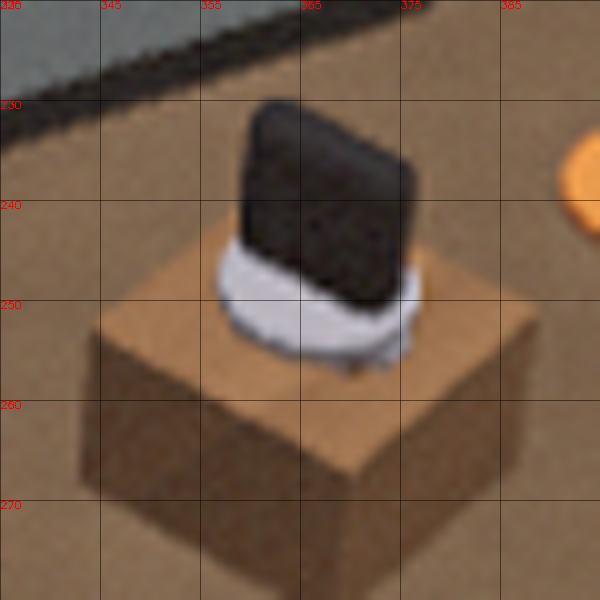

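View pics/y2.png

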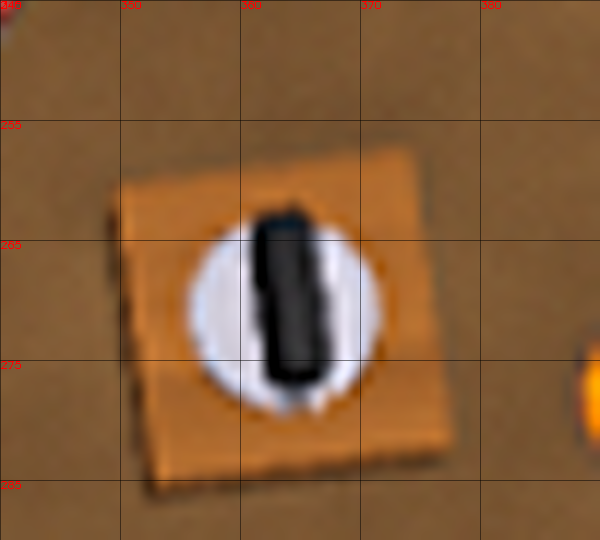

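Run:
```python
from plan import *
P={n:bot.read_camera(n) for n in('scene','top')}
T=[(349.4,260.0),(373.9,256.9),(377.2,281.2),(352.5,284.7)]
S=[(343.9,252.4),(369.8,266.8),(388.4,251.1)]
c=[atz(P['top'],u,.046) for u in T];print(np.round(c,4).tolist(),np.mean(c,0))
print('scene',[atz(P['scene'],u,.046).round(4).tolist() for u in S])
w=[atz(P['top'],(340+287/12-.45,245+222/12-.45),.097),atz(P['top'],(340+298/12-.45,245+378/12-.45),.097)]
print('wing',np.round(w,4).tolist(),np.mean(w,0))
print('flange',atz(P['top'],(363.3,270.6),.057))
# fit
cor=lambda t:[np.array([t[0],t[1],.046])+R.from_euler('z',t[2]).apply([.035*a,.035*b,0]) for a,b in((1,1),(1,-1),(-1,-1),(-1,1))]
def f(t):
    C=cor(t)
    e=[proj(P['top'],C[i])[0]-T[i] for i in range(4)]
    # scene: left=C1? match nearest
    e+=[min([proj(P['scene'],x)[0]-s for x in C],key=np.linalg.norm) for s in S]
    return np.concatenate(e)
r=least_squares(f,[.465,-.122,.05]);print(r.x,np.degrees(r.x[2]),r.fun.round(1))
# wing edges check: project wing box for yaw
for n in P:
  for yaw in (r.x[2],r.x[2]-.08,r.x[2]+.08):
    M=R.from_euler('z',yaw);ce=np.array([r.x[0],r.x[1],.077])
    print(n,round(yaw,3),[proj(P[n],ce+M.apply([.02*a,.007*b,.02*d]))[0].round(1).tolist() for a,b,d in((1,0,1),(-1,0,1),(1,0,-1),(-1,0,-1))])
```

```text
[[0.4976, -0.0886, 0.046], [0.5053, -0.1571, 0.046], [0.4372, -0.1644, 0.046], [0.4286, -0.0957, 0.046]] [ 0.46717419 -0.12643367  0.046     ]
scene [[0.4955, -0.0888, 0.046], [0.4266, -0.0969, 0.046], [0.4338, -0.1643, 0.046]]
wing [[0.4825, -0.1244, 0.097], [0.4474, -0.1259, 0.097]] [ 0.46492894 -0.12514266  0.097     ]
flange [ 0.46620167 -0.12589019  0.057     ]
[ 0.46605172 -0.126898    0.11542193] 6.613189516888101 [-0.2  0.3  0.2  0.1  0.5  0.7  0.2  0.5 -0.7 -0.2 -0.5  0.  -0.1 -0.6]
scene 0.115 [[360.2, 229.2], [375.4, 237.2], [358.9, 243.5], [373.8, 251.6]]
scene 0.035 [[360.6, 228.8], [374.9, 237.5], [359.3, 243.2], [373.3, 251.9]]
scene 0.195 [[359.7, 229.5], [375.8, 236.8], [358.5, 243.9], [374.2, 251.2]]
top 0.115 [[363.5, 261.8], [365.6, 276.5], [362.7, 263.5], [364.7, 277.8]]
top 0.035 [[364.1, 261.7], [365.0, 276.5], [363.2, 263.5], [364.1, 277.9]]
top 0.195 [[362.9, 261.9], [366.2, 276.4], [362.1, 263.6], [365.3, 277.7]]
```

```bash
cat > scr.py <<'E'
from plan import *
S=np.array([.4662,-.1262,.063]);yaw=.11
Rs=tgt(np.array([0,0,-1.]),np.array([-np.sin(yaw),np.cos(yaw),0]))
t=np.load('rack2.npy');Rr=Rp(t[3])
Ri=R.from_matrix(Rr.as_matrix()@np.array([[0,1,0],[1,0,0],[0,0,-1.]]).T)  # cols: tool x=post y, tool y=post x, z=-z
E
python3 - <<'E'
from scr import *
o=bot.get_obs();print(o['t'],o['q'].round(3),o['eef_pos'])
print(rel(S+[0,0,.12],Rs), 'ins',Ri.as_matrix().round(2).tolist())
R0=rot(o['tool_rot']);print(R0.as_matrix().round(2).tolist())
E
```

```text
9.5 [-0.673  0.011 -0.048  2.275  0.72   0.772 -1.67 ] [0.46024487 0.12136171 0.23589153]
(array([ 7.01, 22.1 , 10.18]), array([  31.76,  -17.62, -118.41])) ins [[0.43, 0.78, 0.45], [0.9, -0.37, -0.21], [-0.0, 0.5, -0.87]]
[[0.78, -0.43, 0.45], [-0.37, -0.9, -0.22], [0.5, 0.0, -0.87]]
```

step_arm --pt "0.5 1.6 0.5 0 0 0 0" --pt "0.5 1.6 0.5 0 0 0 0" --pt "0.5 1.6 0.5 0 0 0 0" --pt "0.5 1.6 0.5 0 0 0 0" --pt "0.5 1.6 0.5 0 0 0 0" --pt "0.5 1.6 0.5 0 0 0 0" --pt "0.5 1.6 0.5 0 0 0 0" --pt "0.5 1.6 0.5 0 0 0 0" --pt "0.5 1.6 0.5 0 0 0 0" --pt "0.5 1.6 0.5 0 0 0 0" --pt "0.5 1.6 0.5 0 0 0 0" --pt "0.5 1.6 0.5 0 0 0 0" --pt "0.5 1.6 0.5 0 0 0 0" --pt "0.5 1.6 0.5 0 0 0 0" --pt "0 0 0 0 0 0 0" --squeeze 60

```text
t: 11.0
eef_pos: [0.449, -0.1247, 0.2103]
tool_rot: [0.058, 0.942, -0.215, 0.252]
contact_force: [-0.5, -0.4, -0.5]
gripper_width: 1.0
```

step_arm --pt "0 0 0 2.1 -1.17 -7.9 0" --pt "0 0 0 2.1 -1.17 -7.9 0" --pt "0 0 0 2.1 -1.17 -7.9 0" --pt "0 0 0 2.1 -1.17 -7.9 0" --pt "0 0 0 2.1 -1.17 -7.9 0" --pt "0 0 0 2.1 -1.17 -7.9 0" --pt "0 0 0 2.1 -1.17 -7.9 0" --pt "0 0 0 2.1 -1.17 -7.9 0" --pt "0 0 0 2.1 -1.17 -7.9 0" --pt "0 0 0 2.1 -1.17 -7.9 0" --pt "0 0 0 2.1 -1.17 -7.9 0" --pt "0 0 0 2.1 -1.17 -7.9 0" --pt "0 0 0 2.1 -1.17 -7.9 0" --pt "0 0 0 2.1 -1.17 -7.9 0" --pt "0 0 0 2.1 -1.17 -7.9 0" --pt "0 0 0 0 0 0 0"

```text
t: 12.6
eef_pos: [0.4501, -0.1219, 0.2099]
tool_rot: [0.008, 0.75, 0.661, 0.031]
contact_force: [0.4, -0.7, 0.7]
gripper_width: 1.0
```

Run:
```python
from scr import *
o=bot.get_obs();print(o['t'],o['q'].round(3),o['eef_pos'])
print(rel(S+[0,0,.06],Rs))
```

```text
12.6 [-0.478  0.141  0.706  2.128 -0.172  0.864  1.775] [ 0.45012843 -0.12192231  0.20988561]
(array([-0.53,  1.18,  8.75]), array([  3.28,  -1.63, -13.51]))
```

step_arm --pt "0 0 0 1.64 -0.8 -6.75 0" --pt "0 0 0 1.64 -0.8 -6.75 0" --pt "0 0 0 0 0 0 0" --pt "0 0 0 0 0 0 0"

```text
t: 13.0
eef_pos: [0.4491, -0.1223, 0.2098]
tool_rot: [-0.0, 0.67, 0.742, 0.001]
contact_force: [0.0, -0.2, 1.3]
gripper_width: 1.001
```

Run:
```python
from scr import *
o=bot.get_obs();print(o['t'],o['q'].round(3),o['eef_pos'])
print(rel(S+[0,0,.06],Rs))
```

```text
13.0 [-0.464  0.17   0.676  2.097 -0.137  0.916  1.961] [ 0.44906611 -0.12227727  0.20983392]
(array([-0.58,  1.65,  8.68]), array([ 0.08, -0.12, -0.44]))
```

step_arm --pt "-0.19 0.55 1.7 0 0 -0.4 0" --pt "-0.19 0.55 1.7 0 0 0 0" --pt "-0.2 0.55 1.7 0 0 0 0" --pt "0 0 1.7 0 0 0 0" --pt "0 0 1.88 0 0 0 0" --pt "0 0 0 0 0 0 0" --pt "0 0 0 0 0 0 0"

```text
t: 13.7
eef_pos: [0.4663, -0.1263, 0.1235]
tool_rot: [-0.0, 0.666, 0.746, 0.001]
contact_force: [0.3, -0.1, -0.5]
gripper_width: 1.001
```

Run:
```python
from scr import *
o=bot.get_obs();print(o['t'],o['q'].round(3),o['eef_pos'])
print(rel(S,Rs))
P={n:bot.read_camera(n) for n in('scene','top')}
save('k1.png',cv2.resize(P['scene']['pixels'][190:290,310:430],(720,600),interpolation=2));save('k2.png',cv2.resize(P['top']['pixels'][240:320,310:420],(770,560),interpolation=2))
for n,p in P.items(): print(n,[(np.round(d['point'],1).tolist(),round(d['score'],2)) for d in bot.pinpoint(p,'thumbscrew_seat')[:3]],proj(p,[S[0],S[1],.046]))
```

```text
13.7 [-0.364  0.354  0.608  2.136 -0.303  0.734  2.124] [ 0.46627195 -0.12626785  0.12353867]
(array([-0.  , -0.01,  6.05]), array([ 0.03, -0.09,  0.11]))
scene [([399.7, 243.1], 0.94), ([410.6, 220.3], 0.79), ([440.2, 244.8], 0.74)] [[365.60565832 251.47719508]]
top [([424.5, 260.7], 0.74), ([395.8, 277.5], 0.73)] [[363.17472898 271.00757663]]
```

View pics/k1.png

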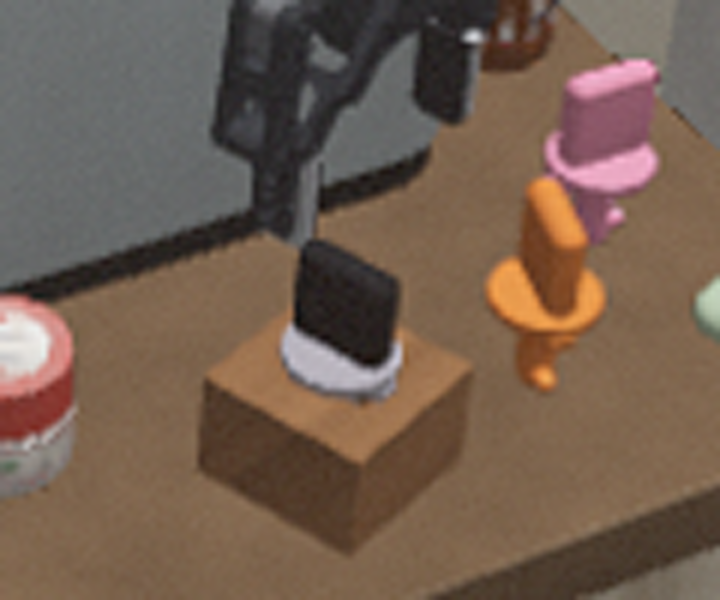

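View pics/k2.png

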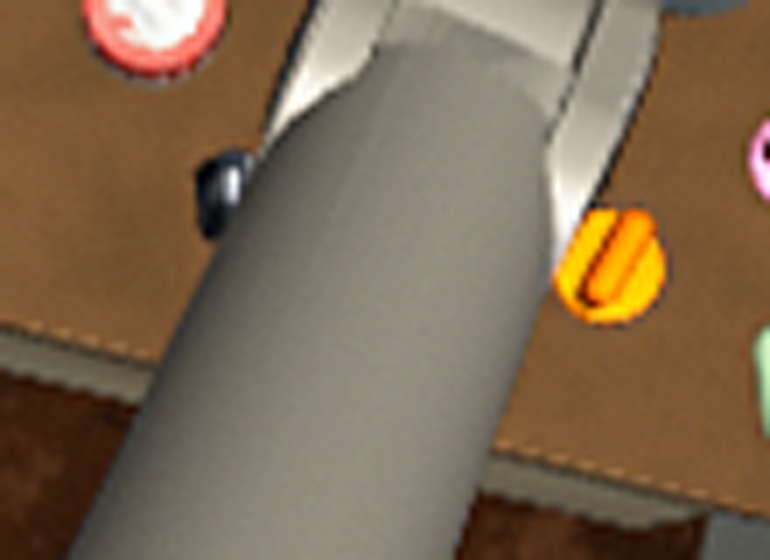

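step_arm --pt "0 0 1.5 0 0 0 0.3" --pt "0 0 1.5 0 0 0 0.3" --pt "0 0 1.5 0 0 0 0.3" --pt "0 0 1.5 0 0 0 0.3" --pt "0 0 0 0 0 0 0.3"

```text
t: 14.4
eef_pos: [0.466, -0.1255, 0.0625]
tool_rot: [-0.001, 0.665, 0.746, 0.0]
contact_force: [0.1, -0.3, 0.0]
gripper_width: 0.698
```

step_arm --pt "0 0 0 0 0 0 0.5" --pt "0 0 0 0 0 0 0.7" --pt "0 0 0 0 0 0 0.9" --pt "0 0 0 0 0 0 1" --pt "0 0 0 0 0 0 1" --pt "0 0 0 0 0 0 1" --squeeze 60

```text
t: 15.0
eef_pos: [0.4673, -0.126, 0.064]
tool_rot: [0.0, 0.665, 0.746, 0.001]
contact_force: [-0.8, -0.1, 6.3]
gripper_width: 0.153
```

step_arm --pt "0 0 -0.5 0 0 0 1" --pt "0 0 -1 0 0 0 1" --pt "0 0 -1 0 0 0 1" --pt "0 0 -1 0 0 0 1" --pt "0 0 -1.5 0 0 0 1" --pt "0 0 -2 0 0 0 1" --pt "0 0 -2 0 0 0 1" --pt "0 0 -2 0 0 0 1" --pt "0 0 -2 0 0 0 1" --pt "0 0 -2 0 0 0 1" --pt "0 0 -1 0 0 0 1" --pt "0 0 0 0 0 0 1"

```text
t: 16.2
eef_pos: [0.4675, -0.1261, 0.2247]
tool_rot: [0.001, 0.665, 0.747, 0.002]
contact_force: [0.5, 0.9, -2.2]
gripper_width: 0.158
```

Run:
```python
from scr import *
o=bot.get_obs();print(o['t'],o['q'].round(3),o['eef_pos'],o['gripper_width'])
z=Rr.apply([0,0,1]);A=t[:3]+z*.085;print('A',A,'contact seat TCP',t[:3]+z*.0305)
print(rel(A,Ri));print(rel(A,Ri)[0])
p=bot.read_camera('scene');save('l1.png',cv2.resize(p['pixels'][120:300,280:480],(800,720),interpolation=2)[:600])
```

```text
16.2 [-0.468  0.187  0.692  2.043 -0.149  0.956  1.988] [ 0.46745974 -0.1261142   0.22470665] 0.15759074654158028
A [0.50757083 0.17192207 0.19987815] contact seat TCP [0.53221204 0.16028706 0.15267977]
(array([29.14,  7.4 ,  2.56]), array([-29.03,  -8.5 ,  31.08]))
[29.14  7.4   2.56]
```

View pics/l1.png

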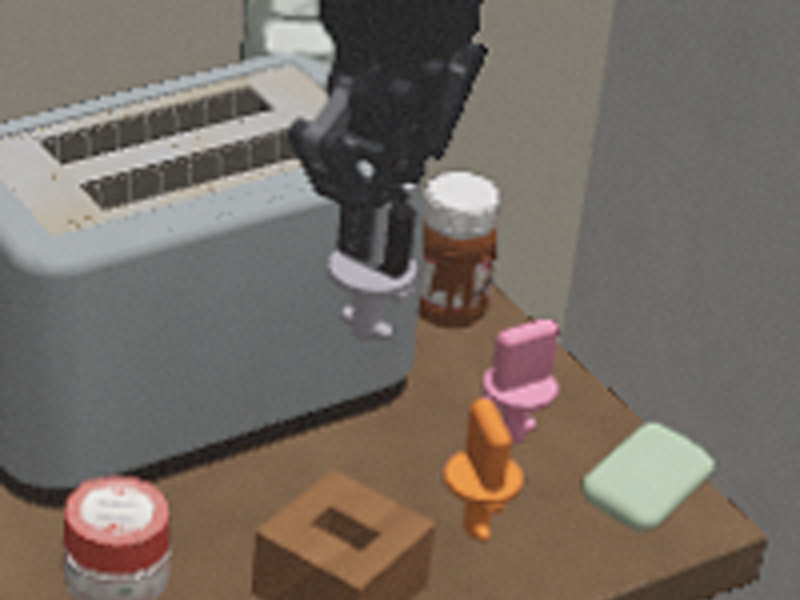

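step_arm --pt "1 0.25 -1.5 0 0 0 1" --pt "1.9 0.45 -1.5 0 0 0 1" --pt "2.02 0.52 -1 0 0 0 1" --pt "2.02 0.52 0 0 0 0 1" --pt "2.02 0.52 0 0 0 0 1" --pt "2.02 0.52 0 0 0 0 1" --pt "2.02 0.52 0 0 0 0 1" --pt "2.02 0.52 0 0 0 0 1" --pt "2.02 0.52 0 0 0 0 1" --pt "2.02 0.52 0 0 0 0 1" --pt "2.02 0.52 0 0 0 0 1" --pt "2.02 0.52 0 0 0 0 1" --pt "2.02 0.52 0 0 0 0 1" --pt "2.02 0.52 0 0 0 0 1" --pt "2.02 0.46 0 0 0 0 1" --pt "2 0.48 0 0 0 0 1" --pt "0 0 0 0 0 0 1"

```text
t: 17.95
eef_pos: [0.5088, 0.1963, 0.263]
tool_rot: [-0.001, 0.664, 0.748, 0.001]
contact_force: [-0.3, 0.3, -1.3]
gripper_width: 0.156
```

step_arm --pt "0 0 0 -4.84 -1.42 5.18 1" --pt "0 0 0 -4.84 -1.42 5.18 1" --pt "0 0 0 -4.84 -1.42 5.18 1" --pt "0 0 0 -4.84 -1.42 5.18 1" --pt "0 0 0 -4.84 -1.42 5.18 1" --pt "0 0 0 -4.84 -1.42 5.18 1" --pt "0 0 0 0 0 0 1" --pt "0 0 0 0 0 0 1"

```text
t: 18.75
eef_pos: [0.5087, 0.1917, 0.2632]
tool_rot: [0.207, 0.81, 0.534, 0.127]
contact_force: [1.5, -0.3, -1.2]
gripper_width: 0.155
```

Run:
```python
from scr import *
o=bot.get_obs();print(o['t'],o['q'].round(3),o['eef_pos'],o['gripper_width'])
z=Rr.apply([0,0,1]);A=t[:3]+z*.085
print(rel(A,Ri));print(Ri.inv().apply(A-o['eef_pos'])*100)
```

```text
18.75 [-1.269  0.106  0.57   2.107  0.546  0.811  0.103] [0.50868049 0.1916685  0.26321572] 0.15517839358392702
(array([-1.76, -2.39,  5.94]), array([-1.93, -0.12,  2.06]))
[-1.83297935 -2.52361589  5.85658251]
```

step_arm --pt "-0.6 -0.8 2 -0.96 0 1 1" --pt "-0.6 -0.8 1.9 -0.97 0 1 1" --pt "-0.6 -0.85 1.95 0 0 0 1" --pt "0 0 0 0 0 0 1" --pt "0 0 0 0 0 0 1"

```text
t: 19.25
eef_pos: [0.5086, 0.1714, 0.2011]
tool_rot: [0.219, 0.816, 0.516, 0.14]
contact_force: [0.4, 0.0, -1.2]
gripper_width: 0.155
```

```bash
cat > ins.py <<'E'
from scr import *
import sys
o=bot.get_obs();print(o['t'],o['q'].round(3),o['contact_force'].round(1),o['torque'].round(2),o['gripper_width'].round(3))
z=Rr.apply([0,0,1]);print('tcp in post mm',(Rr.inv().apply(o['eef_pos']-t[:3])*1000).round(1))
print('to axis',rel(t[:3]+z*.085,Ri))
R0=rot(o['tool_rot'])
if len(sys.argv)>1:
    for n in('scene','top'):
        p=bot.read_camera(n);im=cv2.resize(p['pixels'],None,fx=6,fy=6,interpolation=2)
        # predicted seat/tip/pin from TCP
        e=o['eef_pos'];M=R0
        for nm,l in (('seat',.018),('pin',.043),('tip',.052)):
            u=proj(p,e+M.apply([0,0,l]))[0]*6+3;cv2.circle(im,tuple(u.astype(int)),3,(255,0,0),-1)
        for s in(-1,1):
            u=proj(p,e+M.apply([0,s*.015,.043]))[0]*6+3;cv2.circle(im,tuple(u.astype(int)),3,(255,255,0),-1)
        for h in(0,.0075):
            u=proj(p,t[:3]+z*h)[0]*6+3;cv2.circle(im,tuple(u.astype(int)),3,(0,0,255),-1)
        x0,y0=(200,200) if n=='scene' else (215,195)
        save(sys.argv[1]+n[0]+'.png',im[y0*6:y0*6+570,x0*6:x0*6+660])
E
python3 ins.py i1
```

```text
Traceback (most recent call last):
  File "ins.py", line 3, in <module>
    o=bot.get_obs();print(o['t'],o['q'].round(3),o['contact_force'].round(1),o['torque'].round(2),o['gripper_width'].round(3))
                                                                                                  ^^^^^^^^^^^^^^^^^^^^^^^^
AttributeError: 'float' object has no attribute 'round'
```

```bash
sed -i "s/o\['gripper_width'\].round(3)/o['gripper_width']/" ins.py; python3 ins.py i1
```

```text
19.25 [-1.258  0.194  0.594  2.213  0.645  0.629 -0.061] [ 0.4  0.  -1.2] [ 0.26  0.48 -0.03] 0.15456044961474819
tcp in post mm [ 1.6 -0.  85.5]
to axis (array([ 0.  , -0.16,  0.05]), array([ 0.1 , -0.06, -0.19]))
```

View pics/i1s.png

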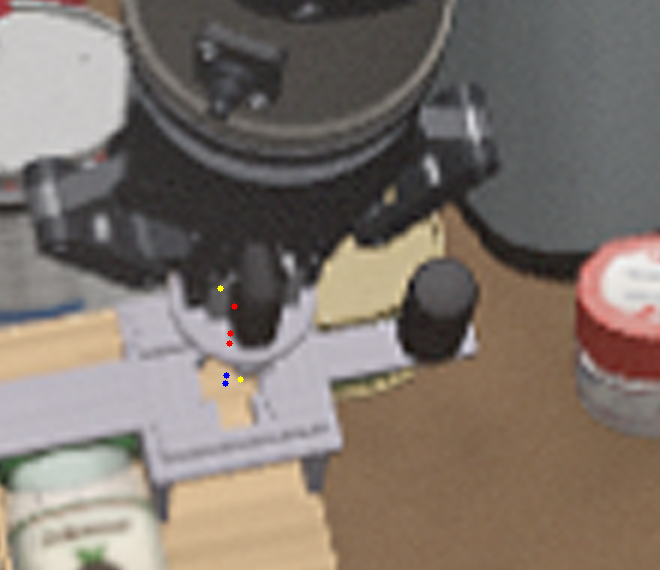

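View pics/i1t.png

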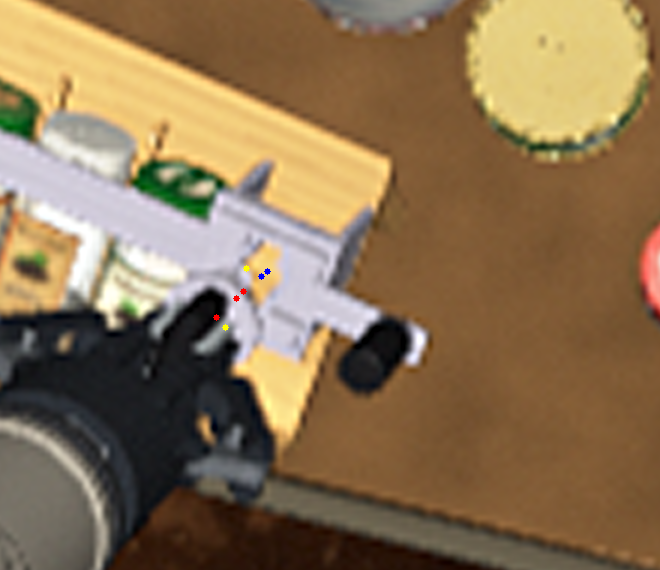

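Run:
```python
from scr import *
o=bot.get_obs();M=rot(o['tool_rot']);e=o['eef_pos']
print(o['eef_pos'], (Rr.inv().apply(e-t[:3])*1000).round(1))
for n in('scene','top'):
    p=bot.read_camera(n);f=12;x0,y0,w,h=(222,235,48,45) if n=='scene' else (235,225,45,40)
    im=cv2.resize(p['pixels'][y0:y0+h,x0:x0+w],None,fx=f,fy=f,interpolation=cv2.INTER_CUBIC)
    save('w_%s0.png'%n,im.copy())
    for l,col in((.007,(255,0,0)),(.013,(0,160,0))):
        c=[proj(p,e+M.apply([.022*np.cos(a),.022*np.sin(a),l]))[0] for a in np.arange(0,6.3,.1)]
        cv2.polylines(im,[np.round((np.array(c)-[x0,y0]+.5)*f).astype(int)],True,col,1)
    save('w_%s.png'%n,im)
```

```text
[0.50891228 0.17255459 0.20179014] [ 1.8  1.1 86.2]
```

View pics/w_scene.png

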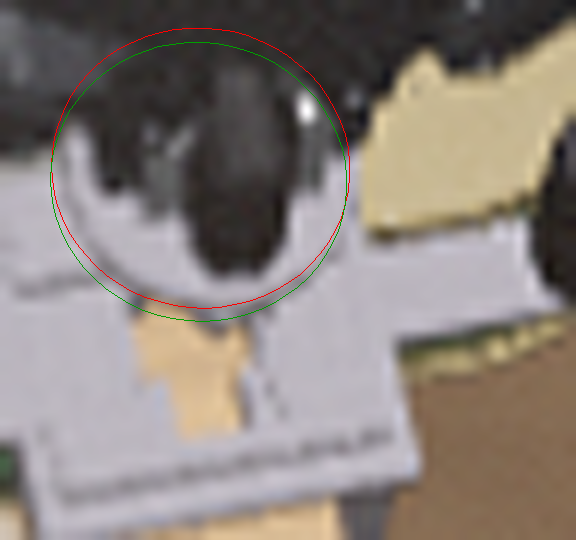

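View pics/w_top.png

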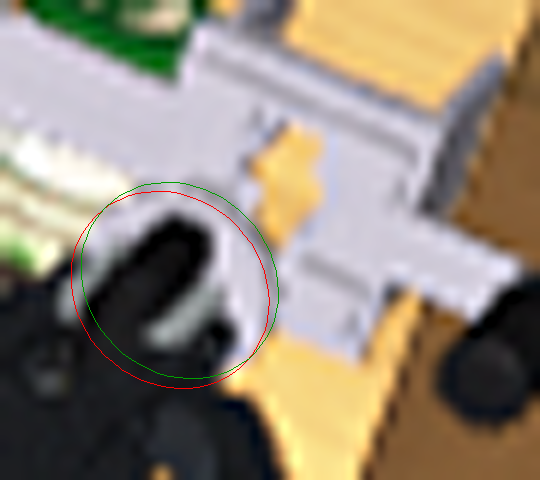

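step_arm --pt "-0.05 -0.17 0.5 0 0 0 1" --pt "0 0 0.5 0 0 0 1" --pt "0 0 0.5 0 0 0 1" --pt "0 0 0 0 0 0 1"

```text
t: 19.85
eef_pos: [0.5129, 0.1686, 0.186]
tool_rot: [0.219, 0.816, 0.516, 0.14]
contact_force: [0.6, -0.6, -0.5]
gripper_width: 0.153
```

Run:
```python
from scr import *
L=[];F=[]
for i in range(4):
    p=bot.read_camera('scene');o=bot.get_obs();L.append(Rr.inv().apply(o['eef_pos']-t[:3])*1000);F.append(o['contact_force'])
print(np.round(L,1),np.mean(L,0),np.mean(F,0),rel(t[:3],Ri)[1])
f=12;x0,y0,w,h=(222,235,48,45)
im=cv2.resize(p['pixels'][y0:y0+h,x0:x0+w],None,fx=f,fy=f,interpolation=cv2.INTER_CUBIC)
M=rot(o['tool_rot']);e=t[:3]+Rr.apply(np.mean(L,0)/1000)
for l,r in((.007,.022),(.013,.022),(.043,.015)):
        c=[proj(p,e+M.apply([r*np.cos(a),r*np.sin(a),l]))[0] for a in np.arange(0,6.3,.1)]
        cv2.polylines(im,[np.round((np.array(c)-[x0,y0]+.5)*f).astype(int)],True,(255,0,0),1)
save('v.png',im)
```

```text
[[-1.4 -0.6 70.1]
 [-1.4 -0.4 70.2]
 [-1.4 -0.3 70.4]
 [-1.3 -0.2 70.5]] [-1.36828161 -0.33881915 70.28250709] [-0.19414345  0.10755705 -1.32198494] [ 0.11 -0.12 -0.17]
```

View pics/v.png

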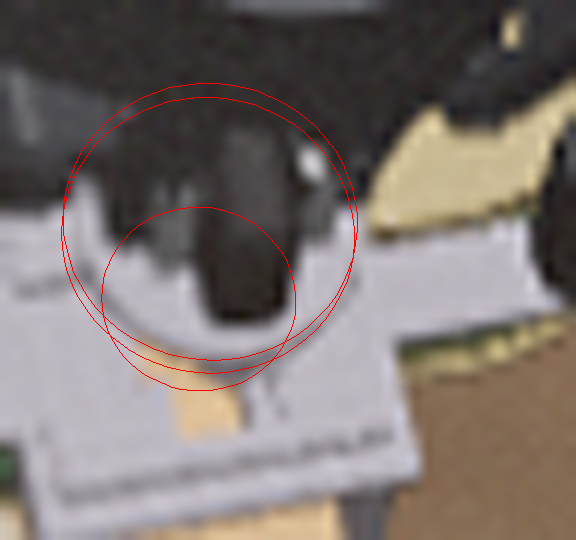

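step_arm --pt "0 0.12 0.3 0 0 0 1" --pt "0 0 0.3 0 0 0 1" --pt "0 0 0.3 0 0 0 1" --pt "0 0 0.3 0 0 0 1" --pt "0 0 0.3 0 0 0 1" --pt "0 0 0 0 0 0 1"

```text
t: 20.65
eef_pos: [0.5208, 0.1652, 0.1739]
tool_rot: [0.219, 0.816, 0.516, 0.14]
contact_force: [0.4, -0.5, -0.9]
gripper_width: 0.154
```

```bash
cat > r.py <<'E'
from scr import *
o=bot.get_obs();print(o['t'],(Rr.inv().apply(o['eef_pos']-t[:3])*1000).round(1),'F post',Rr.inv().apply(o['contact_force']).round(1),'M',Rr.inv().apply(o['torque']).round(2),rel(t[:3],Ri)[1],o['gripper_width'],o['q'].round(2))
E
python3 r.py
```

```text
20.65 [-0.2 -0.5 55.1] F post [ 0.1 -0.3 -1.1] M [-0.05  0.64 -0.05] [ 0.11 -0.07 -0.16] 0.15432547757844986 [-1.22  0.26  0.6   2.22  0.65  0.54 -0.06]
```

step_arm --pt "0.04 0 0.3 0 0 0 1" --pt "0 0 0.3 0 0 0 1" --pt "0 0 0.3 0 0 0 1" --pt "0 0 0.3 0 0 0 1" --pt "0 0 0 0 0 0 1"

```text
t: 21.15
eef_pos: [0.5264, 0.163, 0.1635]
tool_rot: [0.219, 0.816, 0.516, 0.14]
contact_force: [-0.1, -0.3, -0.5]
gripper_width: 0.154
```

```bash
python3 r.py
```

```text
21.15 [-0.2 -0.  43.1] F post [-0.2 -0.4 -0.4] M [-0.02  0.64  0.06] [ 0.1  -0.08 -0.17] 0.15417012267117047 [-1.2   0.29  0.6   2.22  0.65  0.5  -0.06]
```

step_arm --pt "0 0 0.3 0 0 0 1" --pt "0 0 0.3 0 0 0 1" --pt "0 0 0.3 0 0 0 1" --pt "0 0 0.2 0 0 0 1" --pt "0 0 0.1 0 0 0 1" --pt "0 0 0.1 0 0 0 1" --pt "0 0 0 0 0 0 1"

```text
t: 21.85
eef_pos: [0.5319, 0.1609, 0.1534]
tool_rot: [0.219, 0.816, 0.516, 0.14]
contact_force: [-15.6, 1.3, 21.9]
gripper_width: 0.153
```

```bash
python3 r.py
```

```text
21.85 [-0.1  0.4 31.3] F post [-1.8 -5.5 26.3] M [-1.37  0.86  0.  ] [ 0.1  -0.1  -0.18] 0.1532846438221125 [-1.19  0.32  0.6   2.22  0.65  0.47 -0.06]
```

step_arm --pt "0 0 -0.1 0 0 0 1" --pt "0 0 0 0 0 7.5 1" --pt "0 0 0 0 0 7.5 1" --pt "0 0 0 0 0 7.5 1" --pt "0 0 0 0 0 7.5 1" --pt "0 0 0 0 0 7.5 1" --pt "0 0 0 0 0 7.5 1" --pt "0 0 0 0 0 0 1"

```text
t: 22.65
eef_pos: [0.5322, 0.1617, 0.1539]
tool_rot: [0.148, 0.952, 0.163, 0.214]
contact_force: [-3.1, 1.7, 5.2]
gripper_width: 0.154
```

```bash
python3 r.py
```

```text
22.65 [ 0.1  1.3 31.8] F post [-0.5  0.2  6.3] M [ 0.02  0.65 -0.02] [  0.05  -0.24 -45.3 ] 0.15449426731357596 [-1.34  0.37  0.8   2.23  0.48  0.42 -0.69]
```

step_arm --pt "0 0 0 0 0 7.5 1" --pt "0 0 0 0 0 7.5 1" --pt "0 0 0 0 0 7.5 1" --pt "0 0 0 0 0 7.5 1" --pt "0 0 0 0 0 7.5 1" --pt "0 0.05 0 0 0 7.7 1" --pt "0 0 0 0 0 0 1" --pt "0 0 0 0 0 0 1"

```text
t: 23.45
eef_pos: [0.5319, 0.1614, 0.1536]
tool_rot: [0.055, 0.942, -0.212, 0.254]
contact_force: [0.5, 3.2, -0.3]
gripper_width: 0.155
```

```bash
python3 r.py
```

```text
23.45 [-0.2  0.8 31.6] F post [-0.9  3.1  0.2] M [0.7  0.89 0.02] [-6.000e-02 -2.600e-01 -9.009e+01] 0.15508381825215328 [-1.47  0.44  0.99  2.24  0.22  0.37 -1.22]
```

step_arm --pt "0 0.04 0.1 0 0 0 1" --pt "0 0 0.15 0 0 0 1" --pt "0 0 0.15 0 0 0 1" --pt "0 0 0 0 0 0 1"

```text
t: 23.85
eef_pos: [0.5336, 0.1596, 0.15]
tool_rot: [0.055, 0.942, -0.214, 0.254]
contact_force: [0.7, 4.7, -3.0]
gripper_width: 0.159
```

```bash
python3 r.py
```

```text
23.85 [-0.  -0.1 27.4] F post [-2.7  4.5 -2. ] M [1.07 1.11 0.01] [-6.000e-02 -2.200e-01 -9.033e+01] 0.15886546137396798 [-1.45  0.45  0.98  2.24  0.21  0.36 -1.22]
```

step_arm --pt "0 -0.04 0.1 0 0 0 1" --pt "0 0 0.1 0 0 0 1" --pt "0 0 0.05 0 0 0 1" --pt "0 0 0 0 0 0 1"

```text
t: 24.25
eef_pos: [0.5346, 0.1594, 0.1492]
tool_rot: [0.055, 0.942, -0.214, 0.253]
contact_force: [-29.3, 7.7, 45.3]
gripper_width: 0.153
```

```bash
python3 r.py
```

```text
24.25 [ 0.5  0.2 26.2] F post [-3.1 -5.6 54.1] M [-1.26  1.32  0.14] [-5.000e-02 -1.200e-01 -9.037e+01] 0.15296718946042875 [-1.45  0.45  0.97  2.24  0.21  0.36 -1.22]
```

step_arm --pt "0 0 -0.2 0 0 0 1" --pt "0 0 0 0 0 0 1" --pt "0 0 0 0 0 0 0.6" --pt "0 0 0 0 0 0 0.4" --pt "0 0 0 0 0 0 0.4" --pt "0 0 0 0 0 0 0.4" --pt "0 0 -1 0 0 0 0.4" --pt "0 0 -2 0 0 0 0.4" --pt "0 0 -2 0 0 0 0.4" --pt "0 0 -3 0 0 0 0.4" --pt "0 0 -3 0 0 0 0.4" --pt "0 0 0 0 0 0 0.4"

```text
t: 25.45
eef_pos: [0.4836, 0.187, 0.245]
tool_rot: [0.052, 0.942, -0.211, 0.254]
contact_force: [-0.5, 0.7, -0.8]
gripper_width: 0.603
```

```bash
python3 r.py
python3 - <<'E'
from scr import *
z=Rr.apply([0,0,1]);X=Rr.apply([1,0,0]);Y=Rr.apply([0,1,0])
for n in('scene','top'):
    p=bot.read_camera(n)
    print([(np.round(d['point'],1).tolist(),round(d['score'],2)) for d in bot.pinpoint(p,'thumbscrew_seat')[:4]],proj(p,t[:3]+z*.0075).round(1))
    f=10;x0,y0,w,h=(215,215,75,58) if n=='scene' else (230,215,60,55)
    im=cv2.resize(p['pixels'][y0:y0+h,x0:x0+w],None,fx=f,fy=f,interpolation=cv2.INTER_CUBIC)
    save('f0%s.png'%n,im.copy())
    for hh,col in((.0185,(255,0,0)),(.0235,(0,0,255))):
        c=[proj(p,t[:3]+z*hh+.022*np.cos(a)*X+.022*np.sin(a)*Y)[0] for a in np.arange(0,6.3,.1)]
        cv2.polylines(im,[np.round((np.array(c)-[x0,y0]+.5)*f).astype(int)],True,col,1)
    save('f%s.png'%n,im)
E
```

```text
25.45 [ -1.8   3.4 138.1] F post [-1.1  0.4 -0.3] M [0.05 0.57 0.03] [ -0.35  -0.47 -90.1 ] 0.6025245931064201 [-1.97  0.23  1.36  2.22  0.39  0.65 -1.37]
[([401.5, 242.8], 0.85), ([409.9, 223.8], 0.82), ([237.7, 261.6], 0.67)] [[237.3 262.1]]
[([256.2, 241.0], 0.77), ([426.3, 260.7], 0.55), ([398.1, 279.6], 0.45)] [[258.1 240.6]]
```

View pics/fscene.png

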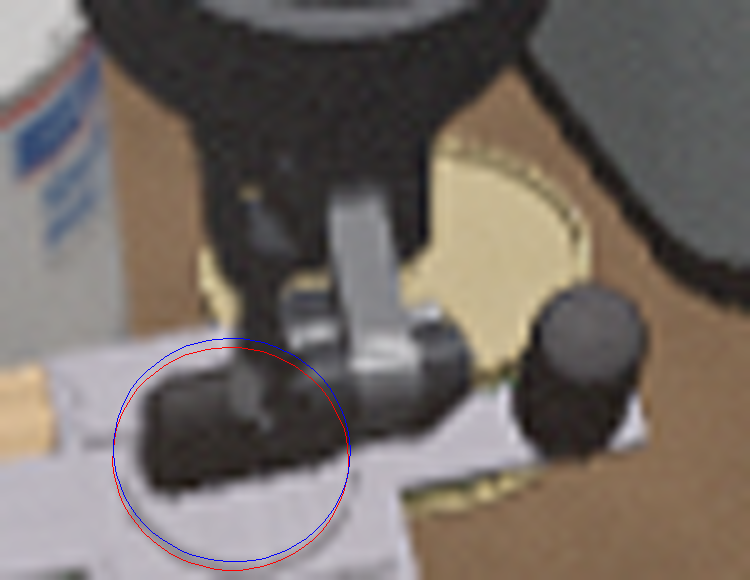

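View pics/ftop.png

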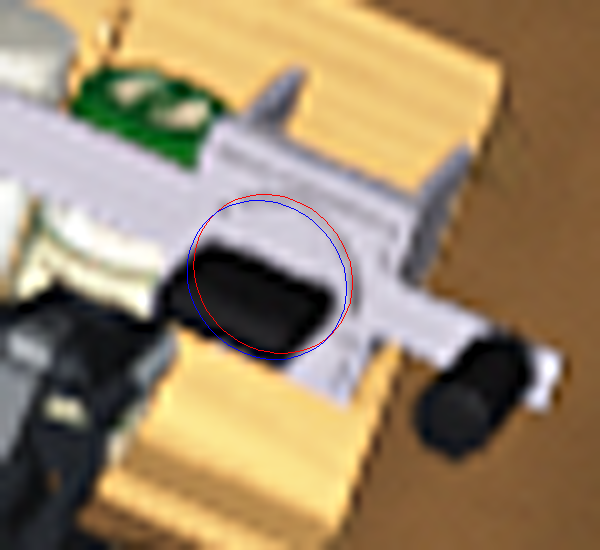

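step_arm --pt "0 0 -1 0 0 -7 0.4" --pt "0 0 -1 0 0 -7 0.4" --pt "0 0 -1 0 0 -7 0.4" --pt "0 0 -1 0 0 -7 0.4" --pt "-1 -1 -1 0 0 -7 0.4" --pt "-1 -1 -1 0 0 -7 0.4" --pt "-1 -1 -1 0 0 -7 0.4" --pt "0 0 0 0 0 0 0.4"

```text
t: 26.45
eef_pos: [0.4229, 0.219, 0.283]
tool_rot: [0.156, 0.945, 0.196, 0.208]
contact_force: [-0.2, -0.3, 0.2]
gripper_width: 0.602
```

```bash
python3 r.py
python3 - <<'E'
from scr import *
z=Rr.apply([0,0,1]);X=Rr.apply([1,0,0]);Y=Rr.apply([0,1,0])
for n in('scene','top'):
    p=bot.read_camera(n)
    save('h%s.png'%n,p['pixels'])
    f=10;x0,y0,w,h=(215,225,75,58) if n=='scene' else (230,215,60,55)
    im=cv2.resize(p['pixels'][y0:y0+h,x0:x0+w],None,fx=f,fy=f,interpolation=cv2.INTER_CUBIC)
    for hh,col in((.0185,(255,0,0)),(.0235,(0,0,255))):
        c=[proj(p,t[:3]+z*hh+.022*np.cos(a)*X+.022*np.sin(a)*Y)[0] for a in np.arange(0,6.3,.1)]
        cv2.polylines(im,[np.round((np.array(c)-[x0,y0]+.5)*f).astype(int)],True,col,1)
    for hh,col in((.0585,(255,0,0)),(.0635,(0,0,255))):
        c=[proj(p,t[:3]+z*hh+a*.007*X+b*.02*Y)[0] for a,b in((1,1),(1,-1),(-1,-1),(-1,1))]
        cv2.polylines(im,[np.round((np.array(c)-[x0,y0]+.5)*f).astype(int)],True,col,1)
    save('g%s.png'%n,im)
E
```

```text
26.45 [-42.1   6.4 205.4] F post [ 0.1 -0.4  0.2] M [-0.01  0.5   0.01] [  0.06  -0.14 -41.28] 0.6023062642541986 [-2.21 -0.19  1.17  2.21  0.8   1.11 -1.04]
```

View pics/gscene.png

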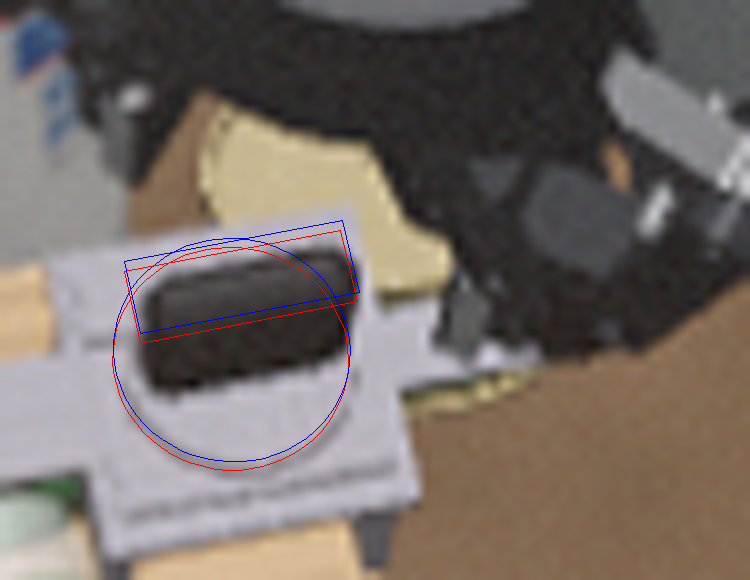

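View pics/gtop.png

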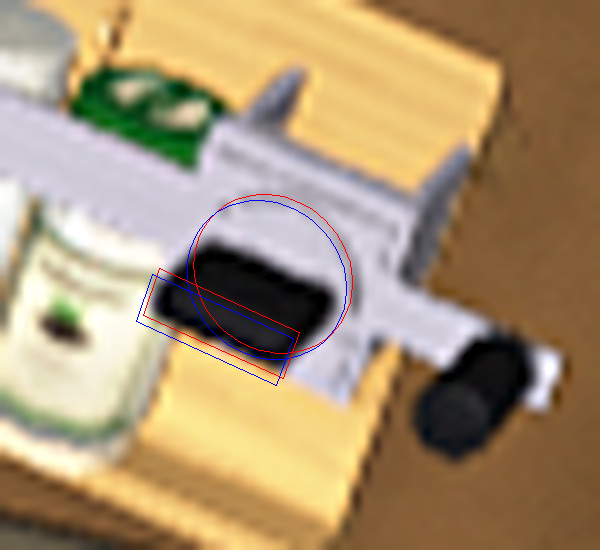

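View pics/hscene.png

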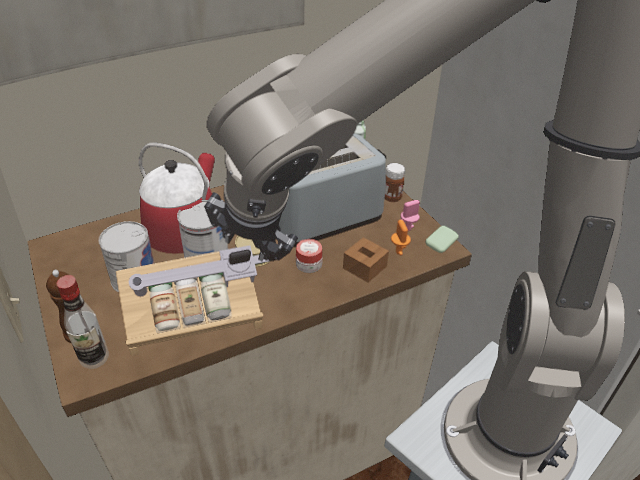

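```bash
python3 -c "
from station import bot
o=bot.get_obs();print(o['t'],o['contact_force'],o['joint_vel'].round(3));print(bot.hand_in())"
```

```text
26.55 [-0.1957892  -0.25642715 -0.09003963] [-0.009  0.005  0.025 -0.005  0.003  0.    -0.003]
the job is handed in; nothing more can be done
None
```

The keep-bar is swung across the jars with its keyhole over the post's, and the thumbscrew is through both holes, turned a quarter turn and pressed into its groove. I let go of it and handed the job in at about 26.6 s; hand-in gave no verdict.

**Bar:** I gripped the black knob and swung the bar to 0.0004 rad by the arm's reading. The picture afterwards showed the holes in line to about a pixel.

**Screw:** I took the black thumbscrew from its block and left the orange and pink look-alikes alone. It went through both plates with no force until the rib landed on the pads.

**Lock:** After a turn of 90.1–90.4 degrees it went down 5.1 mm from where the rib landed. It moved freely at first, then came to a firm stop at about 54 N on the wrist, which matches the 5 mm groove.

**Last checks:**
- **Seating:** The pictures show the wing lying along the bar and the flange outline on the locked prediction. The wing's top showed about 1–2 pixels inside its predicted outline in both views. I put that down to its rounded edges: a screw that had not dropped in would be off the other way.
- **Surroundings:** The jars and other things on the counter look unmoved by eye in the last scene picture. The arm stood clear, with no contact force and almost no motion.
- **Detector:** For the seat point, the trained network ranked the look-alikes above the real screw in the scene view. I relied on the calibrated geometry instead.

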